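# Stack the toothed tube plates on the splined carousel post

### The arm

A 7-joint arm with a two-finger parallel gripper is mounted at the origin on the work surface. World frame = base frame: x ahead of the robot, y to its left, z up, the work surface at z = 0. Lengths are in m, angles in degrees, forces in N, time in s.
With the tool pointing down it reaches from about 0.4 to 0.85 m from the base axis. Payload 10.4 kg.
Tool frame: the origin (TCP) lies between the finger pads; the fingertips stand arm.tip_reach ahead of it and the grasp point (between the pads) lies 8 mm behind it (arm.tip_reach is the distance from the TCP to the fingertips, in m); z points along the fingers, y is the line along which they close (so a half turn about z gives the same grasp; the last joint's range is limited). The gripper opens to 85 mm and grips with 20 to 120 N. Pads are 22 mm wide; open, the fingers measure 114 mm over their backs; the gripper's body (76 mm by 85 mm) begins 54 mm behind the grasp point. The pads swing forward as they close: fully open they stand 13 mm farther back than shut.
Start: joints at [-72.628, 19.034, -3.707, 83.658, 1.238, 77.344, -5.071], TCP at [0.2, 0.592, 0.214] pointing down, gripper open.
Joint ranges: [-148.97, 148.97], [-28.65, 121.19], [-84.17, 76.75], [9.2, 138.47], [-72.65, 252.65], [3.7, 117.97], [-149.18, 149.18]. Speed limits (degrees/s): [127.2, 127.2, 159.86, 159.86, 180, 180, 180].

### API

Orientations are given as a 3x3 rotation matrix whose columns are the frame's x, y, z axes.
In Python, from rig import monitor, viewer, arm gives the robot as it stands.
- The arm moves only by the shell command python3 -m creep 'ROWS' [FORCE]. ROWS is JSON, a list of rows, each an object of numbers: "dx", "dy", "dz": the shift along the tool's x, y, z normalised to -1 to 1, where 1 is 0.075 m; "rx", "ry", "rz": the turn, a rotation vector about the tool's x, y, z normalised to -1 to 1, where 1 is 2 rad; "jaw": the finger opening in mm, from 0 to 85.4. A call has 1 to 8 rows; each row shifts and turns the commanded pose from where the row before left it, along the tool's axes as they then stand; what a row does not reach is not made up. A row lasts 1/12 s, in which the tool goes at most 41.7 mm and 7.16 degrees, less where a joint would pass 70% of its speed; a pose out of reach is approached as far as the arm can. A call with a number of a shift or a turn outside -1 to 1 is refused whole. A call with a gripper value outside its range is refused whole. The fingers move at their own pace and stop on an object; FORCE is the grip in N (left out, the last holds). Time passes only in rows, so rows that do not move let the fingers close. It gives the time, the measured TCP pose, the force, the opening and the grip force at its end, in the units of the state.
- monitor.read_state(): the state, without advancing time (a new reading comes with each control period).
- viewer.snapshot(name): name is "scene" or "top"; returns a dict with "image" (480x640x3 uint8, red, green, blue), "depth" (480x640 float32, m along the optical axis (not along the pixel's ray), 0 where there is no reading), "vfov" (degrees; the focal length in pixels is half the picture's height over the tangent of half this angle, whatever the lens; pixels are square), "cx", "cy" (the principal point, pixels), "eye" and "orientation" of the camera in the world. Camera axes: x right, y up, looking along -z (the intrinsics and any distortion apply to the point x, -y, -z); pixel columns grow to the right and rows downward; lengths in m; the calibration is good to about 2 mm. A picture is of the moment at which its call begins.
- arm.close_job(): hands the job in; it is judged then, once.
The state is a dict: "time_s": time; "joint_positions": joint angles; "dq": joint speeds; "effort": joint torques, N m; "tool_pos": TCP position; "orientation": TCP orientation; "ft_force": force on the tool from outside, world axes, zero at the start; "moment": the same for the moment, N m; "opening": finger opening in m; "finger_force": force on a finger pad.
Only numpy, scipy, OpenCV 4.12 (cv2) and the standard library are available. Lean on these libraries where they do the work, as an engineer would, in place of code of your own. Each camera call takes 0.05 s, during which the arm holds its last target. There are 200 camera calls.

### The job

Build up the tube carousel. First put the blue toothed plate on the splined post of the ivory stand, collar up and fully down on the base, with its tab between the two blue pegs; then draw the amber plate out of its low clear-roofed garage and put it on top, collar up and fully down on the blue plate's collar, with its tab on the opposite side between the two amber pegs. Leave the two bottles and the glass cuvette where they stand.

Things in the scene. Friction and masses are not known exactly. Their poses are not given: they have to be found in the camera images.
- blue_plate_center (a point): Blue toothed plate, flat on the bench, collar up, 0.08 to 0.17 kg: disc 6 mm thick, 100 mm across (112 over the rim teeth); on its middle a square collar 38 mm wide, flats square to x and y, top 28 mm above the underside; cross-shaped bore right through (arms 27.6 mm over all, 11.6 wide, along x and y). Point on the axis, 14 mm above the underside. x points to the tab, z up.
- blue_plate_tab (a point): Centre of the lug on the blue plate's only tab, 71 mm from the axis along the plate's x, 7 mm above the underside. The tab is 16 mm wide and reaches 84 mm from the axis; its end, from 58 to 84 mm, is the lug, 14 mm high. Axes as the plate's.
- amber_plate_center (a point): Amber (orange) plate, same as the blue one in shape, size and axes, mass in the same range. It lies flat on the bench in the clear-roofed garage, collar up and under the roof, only its tab sticking out: it must be drawn out by the tab before the collar can be reached. Point on the axis, 14 mm above the underside. x points to the tab, z up.
- amber_plate_tab (a point): Centre of the lug on the amber plate's only tab, same sizes as the blue one's: 71 mm from the axis along the plate's x, 7 mm above the underside. Axes as the plate's.
- stand: Fixed carousel stand: round ivory base 184 mm across, top face 20 mm above the bench. Origin on the bench, on its axis, z up; +x points to the gap between the blue pegs, -x to that between the amber pegs. Seated, the blue plate's underside is 20 mm and the amber plate's 48 mm above the bench (it rests on the blue collar).
- stand_post_top (a point): Top of the stand's aluminium spline post, on the stand's axis, 81 mm above the bench. The post is a cross, arms 24 mm over all and 8 mm thick, along the stand's x and y; its top 7 mm tapers.
- stand_blue_gate (a point): The gap between the two blue pegs, at peg-top height (87 mm above the bench), 74 mm from the stand's axis along +x. There are 14 evenly spaced pegs in the ring, 8 mm thick, 25 mm free between neighbours (a peg stands at +y and at -y). They leave no room for fingers beside a tab, so plates go on held by the collar.
- stand_amber_gate (a point): The gap between the two amber pegs, at peg-top height (87 mm), 74 mm from the stand's axis along -x.
- garage: Fixed low garage with white side walls, clear acrylic roof and back, 142 mm wide, 44 mm high, no floor (the plate lies on the bench). Origin on the bench near the middle of the parked amber plate. The open mouth looks along -x, 44 mm from the origin (roof edge there, blue, underside at 38 mm). Inside 122 mm wide; back wall 61 mm behind the origin. The plate slides out along -x.
- amber_bottle: Small amber glass bottle with white cap, 38 mm across, 75 mm high; bystander. Origin at its foot.
- steel_bottle: Small bare grey metal bottle with white cap, 42 mm across, 75 mm high; bystander. Origin at its foot.
- cuvette: Clear square cuvette, 34 mm wide, 40 mm high; bystander. Origin at its foot.
Things that resemble listed ones, but are neither listed nor needed, are in the scene too. What is shaped like the part that bears blue_plate_center but turquoise is not meant.

How it is judged:
By the outcome, as a careful person would: the job done as asked, in the order asked, and still so for the second after the job is handed in, with the robot touching nothing.
It also fails if it takes over 62 s, if anything falls off the work surface, if the arm or the gripper's body presses on something with over 40 N, if the wrist force passes 120 N, or if a joint passes its speed limit or range.

## Working session

There is one attempt and no reset: what is moved stays moved. The work goes in short steps, Python scripts to look and compute and a shell command to move; the robot and the scene stay as the last step left them, time stands still between calls to the robot, and variables do not carry over. Pictures are saved under pics/ and viewed, at most 10 in all, crops included, and the job is handed in when it is done.

```bash
mkdir -p pics; ls
python3 - <<'E'
from rig import monitor, viewer, arm
import cv2,numpy as np,pickle
print(arm.tip_reach); s=monitor.read_state(); print({k:np.round(v,4).tolist() for k,v in s.items()})
for n in("scene","top"):
    d=viewer.snapshot(n); pickle.dump(d,open(f'{n}0.pkl','wb'))
    cv2.imwrite(f'pics/{n}0.png',d['image'][:,:,::-1])
    print({k:np.round(v,4).tolist() if k not in('image','depth') else v.shape for k,v in d.items() if not isinstance(v,str)})
E
```

```text
pics
0.011
{'time_s': 0.0, 'joint_positions': [-72.6267, 19.0713, -3.7076, 83.7067, 1.2381, 77.343, -5.0714], 'dq': [-0.0238, 0.0857, 0.0522, 0.0078, 0.0538, 0.0015, -0.0598], 'effort': [-0.0001, -62.5427, 0.049, -39.1607, 0.0161, 0.0098, -0.0], 'tool_pos': [0.1999, 0.5917, 0.2131], 'orientation': [[-0.9474, 0.3201, -0.0004], [0.3201, 0.9474, -0.0014], [-0.0001, -0.0014, -1.0]], 'ft_force': [-0.8029, -0.3733, 0.8961], 'moment': [0.0137, -0.0163, 0.0037], 'finger_force': 0.0, 'opening': 0.0854}
{'image': (480, 640, 3), 'depth': (480, 640), 'vfov': 42.3111, 'cx': 319.8917, 'cy': 238.3886, 'eye': [1.1744, 0.5794, 1.0961], 'orientation': [[-0.6726, -0.5585, 0.4856], [0.74, -0.5148, 0.4329], [0.0082, 0.6504, 0.7595]]}
{'image': (480, 640, 3), 'depth': (480, 640), 'vfov': 44.1803, 'cx': 324.0656, 'cy': 250.1441, 'eye': [0.3023, -0.0298, 1.256], 'orientation': [[-0.0043, 0.984, -0.1782], [-0.9999, -0.0059, -0.0086], [-0.0095, 0.1781, 0.984]]}
```

View pics/scene0.png

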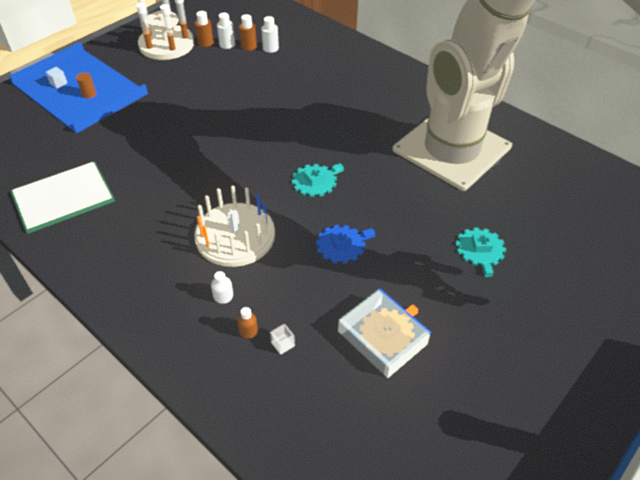

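View pics/top0.png

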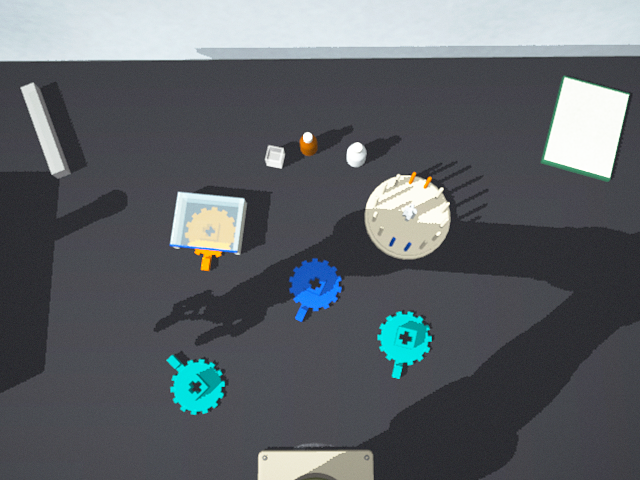

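The scene view shows the stand (235,232), blue plate (342,243) and garage (385,330). In the top view they are at stand (408,216), blue plate (315,285) with its tab at (302,314), and garage (209,222) with the amber tab at (206,262). The blue pegs are at (393,242) and (407,246), the amber ones at (413,178) and (428,182). The turquoise plates are decoys.

```bash
cat > h.py <<'E'
import numpy as np,cv2,pickle
def f_(d): return 240/np.tan(np.radians(d['vfov']/2))
def cloud(d):
    f=f_(d);v,u=np.mgrid[:480,:640];z=d['depth']
    p=np.stack([(u-d['cx'])/f*z,-(v-d['cy'])/f*z,-z],-1)
    return p@np.array(d['orientation']).T+np.array(d['eye'])
def plane(d,u,v,h):
    f=f_(d);r=np.stack([(np.asarray(u)-d['cx'])/f,-(np.asarray(v)-d['cy'])/f,-np.ones(np.shape(u))],-1)@np.array(d['orientation']).T
    e=np.array(d['eye']);return e+r*((h-e[2])/r[...,2])[...,None]
def hsv(d): return cv2.cvtColor(d['image'],cv2.COLOR_RGB2HSV)
def blue(d): h=hsv(d);return (h[...,0]>105)&(h[...,0]<125)&(h[...,1]>150)&(h[...,2]>50)
def amber(d): h=hsv(d);return (h[...,0]>8)&(h[...,0]<25)&(h[...,1]>170)&(h[...,2]>120)
def comps(m,a=4):
    n,l,s,c=cv2.connectedComponentsWithStats(m.astype(np.uint8));return [(l==i,s[i],c[i]) for i in range(1,n) if s[i,4]>=a]
E
python3 - <<'E'
from h import *
for n in('top','scene'):
    d=pickle.load(open(n+'0.pkl','rb'));P=cloud(d)
    bench=P[300:420,40:120] if n=='top' else P[400:440,300:400]
    print(n,'bench z',np.median(bench[...,2]),bench[...,2].std())
    for nm,m in(('blue',blue(d)),('amber',amber(d))):
        for k,s,c in comps(m,5):
            q=P[k&(d['depth']>0)]
            if len(q): print(nm,s[4],np.round(c,1),'med',np.round(np.median(q,0),4),'zrange',np.round(np.percentile(q[:,2],[5,50,95]),3))
E
```

```text
top bench z 9.20408282930607e-05 0.07129767223732095
blue 20 [392.  241.4] med [ 0.5348 -0.1581  0.0713] zrange [0.036 0.071 0.088]
blue 22 [407.2 246.2] med [ 0.5247 -0.189   0.0713] zrange [0.034 0.071 0.088]
blue 40 [182.2 246.3] med [0.5318 0.2782 0.0437] zrange [0.037 0.044 0.048]
blue 7 [210.3 248.7] med [0.5261 0.2188 0.0431] zrange [0.041 0.043 0.045]
blue 29 [227.9 250.9] med [0.5215 0.1808 0.0431] zrange [0.04  0.043 0.047]
blue 1928 [314.1 285.1] med [0.4539 0.0042 0.0065] zrange [0.001 0.007 0.028]
amber 165 [306.  146.9] med [0.7476 0.0194 0.0468] zrange [0.007 0.047 0.056]
amber 43 [412.  177.2] med [ 0.6721 -0.2046  0.0591] zrange [0.001 0.059 0.088]
amber 43 [427.6 181.1] med [ 0.6621 -0.2361  0.061 ] zrange [0.002 0.061 0.089]
amber 276 [206.7 257.6] med [0.5178 0.2329 0.0079] zrange [0.001 0.008 0.016]
scene bench z -7.185173574364434e-05 0.08110031079517019
blue 5725 [77.5 88. ] med [ 0.5362 -0.9397  0.0062] zrange [0.001 0.006 0.028]
blue 37 [258.  202.2] med [ 0.529  -0.1885  0.0643] zrange [0.03  0.064 0.086]
blue 21 [264.1 207.2] med [ 0.5385 -0.1573  0.0768] z
[... 357 characters left out ...]
34.3] med [ 0.1203 -0.8465  0.0383] zrange [0.006 0.038 0.069]
amber 45 [184.4  30.3] med [ 0.1561 -0.906   0.0451] zrange [0.026 0.045 0.063]
amber 203 [250.   37.8] med [ 0.0418 -0.7312  0.0404] zrange [0.004 0.04  0.071]
amber 53 [148.3  40.2] med [ 0.2676 -0.9432  0.0414] zrange [0.021 0.041 0.063]
amber 42 [171.2  41.9] med [ 0.2273 -0.882   0.047 ] zrange [0.028 0.047 0.064]
amber 228 [86.5 84.4] med [ 0.5264 -0.8834  0.0481] zrange [0.014 0.048 0.068]
amber 93 [202.4 230.2] med [ 0.6691 -0.2314  0.0629] zrange [0.027 0.063 0.084]
amber 75 [412.5 309.6] med [0.4949 0.2374 0.0135] zrange [-0.001  0.013  0.017]
amber 223 [249.8 326.6] med [0.7654 0.0296 0.0408] zrange [0.008 0.041 0.055]
```

```bash
cat >> h.py <<'E'
def circ(p):
    A=np.c_[2*p,np.ones(len(p))];s=np.linalg.lstsq(A,(p**2).sum(1),rcond=None)[0];return s[:2],np.sqrt(s[2]+s[:2]@s[:2])
def plate(Q,c0=None,base=0.):
    "Q: points of plate colour; base: underside z"
    z=Q[:,2]-base
    col=Q[(z>.0255)&(z<.0305)][:,:2]; out={}
    if len(col)>8:
        r=cv2.minAreaRect((col*1000).astype(np.float32)); out['collar']=np.round(r[0],1),np.round(r[1],1),round(r[2],1)
    t=Q[(z>.012)&(z<.0155)][:,:2]; c=np.array(r[0])/1000 if len(col)>8 else c0
    if c is not None:
        R=np.hypot(*(t-c).T);t=t[(R>.057)&(R<.087)]
    if len(t)>5:
        r2=cv2.minAreaRect((t*1000).astype(np.float32)); out['lug']=np.round(r2[0],1),np.round(r2[1],1),round(r2[2],1)
        if c is not None: out['yaw']=np.degrees(np.arctan2(*(np.array(r2[0])/1000-c)[::-1]))
    return out
E
python3 - <<'E'
from h import *
def crop(P,x,y,r): return (abs(P[...,0]-x)<r)&(abs(P[...,1]-y)<r)
for n in('top','scene'):
    d=pickle.load(open(n+'0.pkl','rb'));P=cloud(d);print(n)
    print('blue',plate(P[blue(d)&crop(P,.455,.005,.1)]))
    print('amber',plate(P[amber(d)&crop(P,.51,.235,.07)],np.array([.575,.226])))
    # stand
    h=hsv(d);m=crop(P,.6,-.197,.12)&(P[...,2]>.017)&(P[...,2]<.023)
    hull=cv2.convexHull((P[m][:,:2]*1000).astype(np.float32));print('base',cv2.minEnclosingCircle(hull),cv2.fitEllipse(hull))
    m=crop(P,.6,-.197,.03)&(P[...,2]>.074)&(P[...,2]<.09);q=P[m];print('post',len(q),q.mean(0),q.max(0),q.min(0))
    m=crop(P,.6,-.197,.11)&(P[...,2]>.082)&(P[...,2]<.09)
    for k,s,c in comps(m,2): print('peg',np.round(c),np.round(P[k].mean(0)*1000,1),'hue',np.median(h[k],0))
    # disc of blue
    m=blue(d)&crop(P,.455,.005,.1)&(P[...,2]>.004)&(P[...,2]<.008)
    hull=cv2.convexHull((P[m][:,:2]*1000).astype(np.float32))
    # garage front edge
    m=blue(d)&crop(P,.525,.23,.08)&(P[...,2]>.038); q=P[m]; print('edge',np.polyfit(q[:,1],q[:,0],1),q[:,1].min(),q[:,1].max())
    m=(abs(P[...,0]-.59)<.1)&(abs(P[...,1]-.23)<.09)&(P[...,2]>.04)&(P[...,2]<.05);r=cv2.minAreaRect((P[m][:,:2]*1000).astype(np.float32));print('gar',r,m.sum())
E
```

```text
top
blue {'collar': (array([4.547e+02, 3.000e-01]), array([37.7, 38.3]), 63.3), 'lug': (array([390.1,  29.4]), array([15.2, 25. ]), 71.4), 'yaw': np.float64(155.73414799955768)}
amber {'lug': (array([499.8, 233.8]), array([23.9, 15.5]), 1.7), 'yaw': np.float64(174.0766704552362)}
base ((626.0499267578125, -168.73794555664062), 129.7381591796875) ((620.9651489257812, -176.13067626953125), (181.37794494628906, 256.9412841796875), 137.16448974609375)
post 68 [ 0.59836274 -0.19911552  0.07863801] [ 0.61070234 -0.18771234  0.08588167] [ 0.58620695 -0.21056399  0.07404808]
peg [414. 174.] [ 672.4 -205.9   84.9] hue [ 17.5 255.  253. ]
peg [399. 176.] [ 668.5 -173.8   85.8] hue [ 26.   21.5 241. ]
peg [430. 179.] [ 662.2 -236.9   85.7] hue [ 18. 255. 255.]
peg [385. 184.] [ 650.9 -145.6   85.6] hue [ 26.5  18.5 247. ]
peg [442. 189.] [ 639.5 -260.9   87. ] hue [ 28.  12. 255.]
peg [378. 197.] [ 623.  -129.6   85.4] hue [ 26.  16. 249.]
peg [448. 204.] [ 608.  -271.5   85.8] hue [ 26.  18. 253.]
peg [408. 208.] [ 601.6 -191.8   83.3] hue [ 90.   2. 252.]
peg [412. 209.] [ 598.8 -199.2   83.4
[... 1603 characters left out ...]
85.3] hue [ 23.5  39.  224.5]
peg [233. 211.] [ 599.5 -194.4   82.7] hue [ 60.   2. 249.]
peg [263. 215.] [ 562.2 -135.    85.1] hue [ 24.   36.  176.5]
peg [198. 217.] [ 664.8 -236.1   84.2] hue [ 14. 195. 254.]
peg [257. 225.] [ 592.9 -123.8   85.7] hue [ 24.   31.  237.5]
peg [204. 228.] [ 676.3 -203.8   85. ] hue [ 15.  202.5 246.5]
peg [245. 232.] [ 626.6 -126.2   87.4] hue [ 25.  32. 236.]
peg [215. 234.] [ 672.5 -171.    84.8] hue [ 25.  31. 235.]
peg [230. 236.] [ 653.5 -144.1   85. ] hue [ 26.   25.5 242.5]
edge [0.10507547 0.50207033] 0.16705929122251595 0.30292307308610344
gar ((584.904541015625, 227.55148315429688), (144.67141723632812, 121.45270538330078), 83.9347152709961) 3530
```

```bash
cat >> h.py <<'E'
def plan(x,y,z,yaw,n):
    "n equal rows taking the TCP to x,y,z with tool y at world yaw (deg)"
    from rig import monitor
    s=monitor.read_state();p=np.array(s['tool_pos']);R=np.array(s['orientation'])
    y0=np.arctan2(R[1,1],R[0,1]);a=-(np.radians(yaw)-y0) # about tool z (down)
    a=(a+np.pi)%(2*np.pi)-np.pi
    plan_a(np.array([x,y,z])-p,R,a,n,s)
def plan_a(dw,R,a,n,s):
    dt=R.T@dw;th=a/n
    S=sum(np.linalg.matrix_power(np.array([[np.cos(th),-np.sin(th)],[np.sin(th),np.cos(th)]]),k) for k in range(n))
    v=np.linalg.solve(S,dt[:2]);w=np.r_[v,dt[2]/n]/.075
    print('n',n,'dx %.3f dy %.3f dz %.3f rz %.4f'%(*w,th/2),'| tilt R13,R23',np.round(R[:2,2],4),'t',round(s['time_s'],2),'j7',round(s['joint_positions'][6],1))
def snap(n,name=None):
    from rig import viewer
    d=viewer.snapshot(n);cv2.imwrite(f'pics/{name or n}.png',d['image'][:,:,::-1]);return d
E
python3 -c "
from h import *
plan(.456,.0005,.11,-24.6,24)"
```

```text
n 24 dx -0.403 dy -0.014 dz 0.058 rz 0.0349 | tilt R13,R23 [-0.0003 -0.0011] t 0.1 j7 -5.1
```

```bash
python3 -m creep '[{"dx":-0.403,"dy":-0.014,"dz":0.04,"rz":0.0349,"jaw":62},{"dx":-0.403,"dy":-0.014,"dz":0.04,"rz":0.0349,"jaw":62},{"dx":-0.403,"dy":-0.014,"dz":0.04,"rz":0.0349,"jaw":62},{"dx":-0.403,"dy":-0.014,"dz":0.04,"rz":0.0349,"jaw":62},{"dx":-0.403,"dy":-0.014,"dz":0.04,"rz":0.0349,"jaw":62},{"dx":-0.403,"dy":-0.014,"dz":0.04,"rz":0.0349,"jaw":62},{"dx":-0.403,"dy":-0.014,"dz":0.04,"rz":0.0349,"jaw":62},{"dx":-0.403,"dy":-0.014,"dz":0.04,"rz":0.0349,"jaw":62}]'
python3 -c "
from h import *
plan(.456,.0005,.11,-24.6,16)"
```

```text
n 16 dx -0.604 dy -0.031 dz 0.087 rz 0.0523 | tilt R13,R23 [-0.0003 -0.0011] t 0.1 j7 -5.1validation failed for argument at $[0]...
```

```bash
python3 -m creep '[{"dx":-0.4,"dy":-0.014,"dz":0.04,"rx":0,"ry":0,"rz":0.035,"jaw":62},{"dx":-0.4,"dy":-0.014,"dz":0.04,"rx":0,"ry":0,"rz":0.035,"jaw":62},{"dx":-0.4,"dy":-0.014,"dz":0.04,"rx":0,"ry":0,"rz":0.035,"jaw":62},{"dx":-0.4,"dy":-0.014,"dz":0.04,"rx":0,"ry":0,"rz":0.035,"jaw":62},{"dx":-0.4,"dy":-0.014,"dz":0.04,"rx":0,"ry":0,"rz":0.035,"jaw":62},{"dx":-0.4,"dy":-0.014,"dz":0.04,"rx":0,"ry":0,"rz":0.035,"jaw":62},{"dx":-0.4,"dy":-0.014,"dz":0.04,"rx":0,"ry":0,"rz":0.035,"jaw":62},{"dx":-0.4,"dy":-0.014,"dz":0.04,"rx":0,"ry":0,"rz":0.035,"jaw":62}]'
python3 -c "
from h import *
plan(.456,.0005,.11,-24.6,16)"
```

```text
time_s: 0.77
tool_pos: [0.3959, 0.456, 0.1893]
orientation: [[-0.63, 0.777, -0.0], [0.777, 0.63, -0.0], [-0.0, -0.001, -1.0]]
ft_force: [0.8, 0.6, -0.6]
opening: 0.0619
finger_force: 0.0
n 16 dx -0.403 dy -0.012 dz 0.066 rz 0.0347 | tilt R13,R23 [-0.0003 -0.0005] t 0.77 j7 -12.7
```

```bash
python3 -m creep '[{"dx":-0.4,"dy":-0.012,"dz":0.03,"rx":0,"ry":0,"rz":0.035,"jaw":62},{"dx":-0.4,"dy":-0.012,"dz":0.03,"rx":0,"ry":0,"rz":0.035,"jaw":62},{"dx":-0.4,"dy":-0.012,"dz":0.03,"rx":0,"ry":0,"rz":0.035,"jaw":62},{"dx":-0.4,"dy":-0.012,"dz":0.03,"rx":0,"ry":0,"rz":0.035,"jaw":62},{"dx":-0.4,"dy":-0.012,"dz":0.03,"rx":0,"ry":0,"rz":0.035,"jaw":62},{"dx":-0.4,"dy":-0.012,"dz":0.03,"rx":0,"ry":0,"rz":0.035,"jaw":62},{"dx":-0.4,"dy":-0.012,"dz":0.03,"rx":0,"ry":0,"rz":0.035,"jaw":62},{"dx":-0.4,"dy":-0.012,"dz":0.03,"rx":0,"ry":0,"rz":0.035,"jaw":62}]' >/dev/null
python3 -m creep '[{"dx":-0.4,"dy":-0.012,"dz":0.1,"rx":0,"ry":0,"rz":0.035,"jaw":62},{"dx":-0.4,"dy":-0.012,"dz":0.1,"rx":0,"ry":0,"rz":0.035,"jaw":62},{"dx":-0.4,"dy":-0.012,"dz":0.1,"rx":0,"ry":0,"rz":0.035,"jaw":62},{"dx":-0.4,"dy":-0.012,"dz":0.1,"rx":0,"ry":0,"rz":0.035,"jaw":62},{"dx":-0.4,"dy":-0.012,"dz":0.1,"rx":0,"ry":0,"rz":0.035,"jaw":62},{"dx":-0.4,"dy":-0.012,"dz":0.1,"rx":0,"ry":0,"rz":0.035,"jaw":62},{"dx":-0.4,"dy":-0.012,"dz":0.1,"rx":0,"ry":0,"rz":0.035,"jaw":62},{"dx":-0.4,"dy":-0.012,"dz":0.1,"rx":0,"ry":0,"rz":0.035,"jaw":62}]'
python3 -c "
from h import *
plan(.456,.0005,.06,-24.6,3)"
```

```text
time_s: 2.1
tool_pos: [0.4533, 0.0039, 0.1114]
orientation: [[0.425, 0.905, -0.0], [0.905, -0.425, 0.0], [-0.0, -0.0, -1.0]]
ft_force: [-0.2, -0.8, 0.8]
opening: 0.0619
finger_force: 0.0
n 3 dx -0.009 dy 0.017 dz 0.228 rz -0.0016 | tilt R13,R23 [-0.0002  0.    ] t 2.1 j7 -30.2
```

```bash
python3 -m creep '[{"dx":-0.009,"dy":0.017,"dz":0.3,"rx":0,"ry":0,"rz":-0.001,"jaw":62},{"dx":-0.009,"dy":0.017,"dz":0.3,"rx":0,"ry":0,"rz":-0.001,"jaw":62},{"dx":-0.009,"dy":0.017,"dz":0.3,"rx":0,"ry":0,"rz":-0.001,"jaw":62},{"dx":0,"dy":0,"dz":0.2,"rx":0,"ry":0,"rz":0,"jaw":62},{"dx":0,"dy":0,"dz":0.08,"rx":0,"ry":0,"rz":0,"jaw":62},{"dx":0,"dy":0,"dz":0,"rx":0,"ry":0,"rz":0,"jaw":62}]' 
python3 -m creep '[{"dx":0,"dy":0,"dz":0,"rx":0,"ry":0,"rz":0,"jaw":30},{"dx":0,"dy":0,"dz":0,"rx":0,"ry":0,"rz":0,"jaw":30},{"dx":0,"dy":0,"dz":0,"rx":0,"ry":0,"rz":0,"jaw":30},{"dx":0,"dy":0,"dz":0,"rx":0,"ry":0,"rz":0,"jaw":30},{"dx":0,"dy":0,"dz":0,"rx":0,"ry":0,"rz":0,"jaw":30}]' 45
```

```text
time_s: 2.6
tool_pos: [0.4555, 0.0017, 0.0222]
orientation: [[0.416, 0.909, -0.003], [0.909, -0.416, -0.001], [-0.002, -0.002, -1.0]]
ft_force: [-1.0, -0.2, 0.1]
opening: 0.0623
finger_force: 0.0
time_s: 3.02
tool_pos: [0.457, 0.0021, 0.0239]
orientation: [[0.416, 0.909, 0.001], [0.909, -0.416, 0.001], [0.001, 0.001, -1.0]]
ft_force: [0.6, 0.5, 0.2]
opening: 0.0296
finger_force: 0.0
```

```bash
python3 -c "
from h import *
a=snap('scene','a');b=snap('top','b')
im=np.hstack([cv2.resize(a['image'][180:320,260:430],None,fx=2.3,fy=2.3),cv2.resize(b['image'][220:360,230:400],None,fx=2.3,fy=2.3)])
cv2.imwrite('pics/grasp1.png',im[:,:,::-1]);print(im.shape)
from rig import monitor;print(monitor.read_state())"
```

```text
(322, 782, 3)
{'time_s': 3.1167, 'joint_positions': array([-33.55422748,  10.66708944,  29.80860371, 121.23439439,
        -6.9553306 ,  49.65915523, -24.23734065]), 'dq': array([-0.01321544,  0.13451307, -0.08064948,  0.17453888, -0.00187064,
       -0.1829023 ,  0.07676146]), 'effort': array([-6.24016713e-03, -3.73836994e+01,  3.60632792e+00, -3.04592371e+01,
        1.44016341e-02,  1.68729392e-03, -2.56541702e-03]), 'tool_pos': array([0.45681168, 0.00205839, 0.02369333]), 'orientation': array([[ 4.15884722e-01,  9.09417170e-01,  5.55859161e-04],
       [ 9.09417186e-01, -4.15884930e-01,  3.27321123e-04],
       [ 5.28844898e-04,  3.69380019e-04, -9.99999792e-01]]), 'ft_force': array([-0.08966051,  0.07543623, -0.34646399]), 'moment': array([ 0.00565007, -0.00867747, -0.0215225 ]), 'finger_force': 0.0, 'opening': 0.030056442521995262}
```

View pics/grasp1.png

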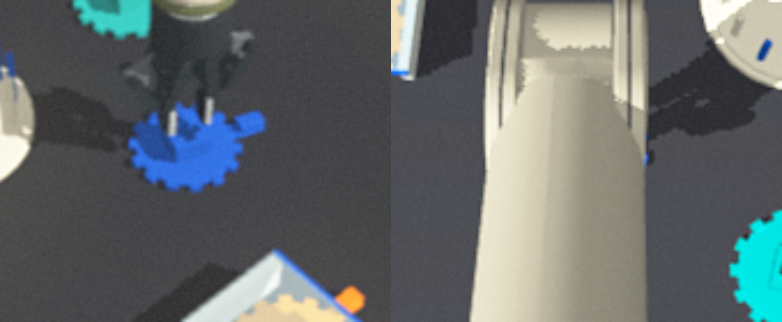

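Run:
```python
from h import *
d=snap('scene','a2');P=cloud(d)
m=(abs(P[...,0]-.456)<.1)&(abs(P[...,1])<.1)
print('blue',plate(P[blue(d)&m]))
h=hsv(d)
k=m&~blue(d)&(P[...,2]>.012)&(P[...,2]<.06)&(h[...,1]<60)&(h[...,2]>110)
for c,s,o in comps(k,6):
    q=P[c];print(np.round(o),len(q),np.round(q.min(0),4),np.round(q.max(0),4),np.round(np.median(q,0),4))
im=d['image'][205:280,310:385];im=cv2.resize(im,None,fx=8,fy=8,interpolation=cv2.INTER_CUBIC)
cv2.imwrite('pics/g2.png',im[:,:,::-1])
```

```text
blue {'collar': (array([456. ,   1.5]), array([41.1, 39. ]), 64.7), 'lug': (array([392.6,  32. ]), array([16.5, 26.1]), 63.4), 'yaw': np.float64(154.30920749555577)}
[350. 230.] 13 [0.4387 0.0173 0.0464] [0.4508 0.022  0.0585] [0.445  0.0197 0.0539]
[334. 236.] 16 [ 0.4609 -0.0075  0.024 ] [0.4823 0.0066 0.0577] [0.481  0.0019 0.0517]
```

View pics/g2.png

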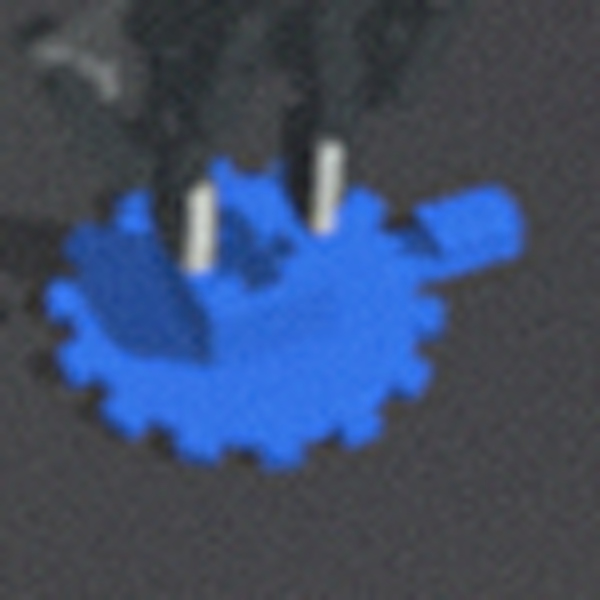

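Run:
```python
from h import *
from rig import monitor
d=snap('scene','a3');s=monitor.read_state();R=np.array(s['orientation']);t=np.array(s['tool_pos']);print(t)
e=np.array(d['eye'])
for off in(.011,.0):
  for u,v in((310+190/8,205+270/8),(310+208/8,205+270/8),(310+318/8,205+232/8),(310+330/8,205+145/8)):
    r=plane(d,u-.5,v-.5,0.)-e; k=((t-e)@R[:,0]+off)/(r@R[:,0]);p=e+k*r;print(off,np.round(p,4),'tool',np.round(R.T@(p-t),4))
P=cloud(d)
for v in range(225,243): print(v,[tuple(np.round(P[v,u]*1000).astype(int)) for u in (333,335)])
```

```text
[0.45665545 0.00201108 0.02350496]
0.011 [0.4823 0.0024 0.0457] tool [ 0.011   0.0232 -0.0222]
0.011 [0.4773 0.0047 0.0432] tool [ 0.011   0.0176 -0.0197]
0.011 [0.4465 0.0188 0.0443] tool [ 0.011  -0.0162 -0.0208]
0.011 [0.4447 0.0195 0.08  ] tool [ 0.011  -0.0181 -0.0565]
0.0 [ 0.473  -0.0054  0.0315] tool [ 0.      0.0179 -0.008 ]
0.0 [ 0.4678 -0.0031  0.0289] tool [-0.      0.0123 -0.0054]
0.0 [0.4366 0.0112 0.0301] tool [ 0.     -0.022  -0.0066]
0.0 [0.4349 0.012  0.0663] tool [ 0.     -0.024  -0.0428]
225 [(np.int64(486), np.int64(4), np.int64(94)), (np.int64(481), np.int64(5), np.int64(91))]
226 [(np.int64(483), np.int64(1), np.int64(86)), (np.int64(480), np.int64(4), np.int64(86))]
227 [(np.int64(487), np.int64(4), np.int64(89)), (np.int64(478), np.int64(3), np.int64(80))]
228 [(np.int64(487), np.int64(4), np.int64(85)), (np.int64(481), np.int64(5), np.int64(81))]
229 [(np.int64(480), np.int64(-1), np.int64(73)), (np.int64(480), np.int64(4), np.int64(77))]
230 [(np.int64(481), np.int64(-1), np.int64(70)), (np.int64(479), np.int64(3), np.int64(71))]
231 [(np.int64(483), np.int
[... 395 characters left out ...]
(np.int64(479), np.int64(4), np.int64(55))]
236 [(np.int64(479), np.int64(-1), np.int64(48)), (np.int64(477), np.int64(3), np.int64(50))]
237 [(np.int64(482), np.int64(1), np.int64(49)), (np.int64(478), np.int64(4), np.int64(48))]
238 [(np.int64(484), np.int64(3), np.int64(49)), (np.int64(482), np.int64(7), np.int64(51))]
239 [(np.int64(474), np.int64(-5), np.int64(29)), (np.int64(470), np.int64(-3), np.int64(28))]
240 [(np.int64(473), np.int64(-6), np.int64(26)), (np.int64(473), np.int64(0), np.int64(30))]
241 [(np.int64(475), np.int64(-4), np.int64(25)), (np.int64(475), np.int64(2), np.int64(30))]
242 [(np.int64(478), np.int64(-2), np.int64(25)), (np.int64(480), np.int64(6), np.int64(33))]
```

The image shows the fingertips at z≈0.045, above the collar top. That is about 20 mm behind the reported TCP, where `tip_reach` says 11 mm ahead. I'll trust the picture, open up and go lower while watching the force.

```bash
python3 -m creep '[{"dx":0,"dy":0,"dz":0,"rx":0,"ry":0,"rz":0,"jaw":58},{"dx":0,"dy":0,"dz":0,"rx":0,"ry":0,"rz":0,"jaw":58},{"dx":0,"dy":0,"dz":0,"rx":0,"ry":0,"rz":0,"jaw":58},{"dx":0,"dy":0,"dz":0.1,"rx":0,"ry":0,"rz":0,"jaw":58},{"dx":0,"dy":0,"dz":0.1,"rx":0,"ry":0,"rz":0,"jaw":58},{"dx":0,"dy":0,"dz":0.1,"rx":0,"ry":0,"rz":0,"jaw":58},{"dx":0,"dy":0,"dz":0.1,"rx":0,"ry":0,"rz":0,"jaw":58},{"dx":0,"dy":0,"dz":0,"rx":0,"ry":0,"rz":0,"jaw":58}]'
python3 - <<'E'
from h import *
d=snap('scene','a4');P=cloud(d)
im=d['image'][190:280,300:390];im=cv2.resize(im,None,fx=6,fy=6,interpolation=cv2.INTER_CUBIC)
cv2.imwrite('pics/g4.png',im[:,:,::-1])
E
```

```text
time_s: 3.88
tool_pos: [0.4553, 0.0018, -0.0084]
orientation: [[0.416, 0.909, -0.003], [0.909, -0.416, -0.001], [-0.002, -0.002, -1.0]]
ft_force: [-0.9, 0.1, 0.0]
opening: 0.0579
finger_force: 0.0
```

View pics/g4.png

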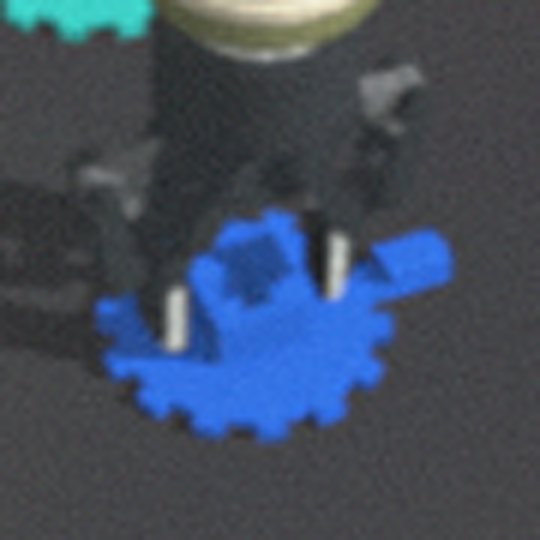

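```bash
python3 -m creep '[{"dx":0,"dy":0,"dz":0.05,"rx":0,"ry":0,"rz":0,"jaw":58},{"dx":0,"dy":0,"dz":0,"rx":0,"ry":0,"rz":0,"jaw":33},{"dx":0,"dy":0,"dz":0,"rx":0,"ry":0,"rz":0,"jaw":33},{"dx":0,"dy":0,"dz":0,"rx":0,"ry":0,"rz":0,"jaw":33},{"dx":0,"dy":0,"dz":0,"rx":0,"ry":0,"rz":0,"jaw":33},{"dx":0,"dy":0,"dz":0,"rx":0,"ry":0,"rz":0,"jaw":33}]' 50
python3 -c "
from h import *
plan(.601,-.1977,.112,-18.3,10)"
```

```text
time_s: 4.43
tool_pos: [0.4568, 0.002, -0.0102]
orientation: [[0.416, 0.909, 0.0], [0.909, -0.416, 0.0], [0.0, 0.0, -1.0]]
ft_force: [0.0, -0.0, 0.2]
opening: 0.037
finger_force: 50.7
n 10 dx -0.176 dy 0.277 dz -0.163 rz -0.0055 | tilt R13,R23 [0.0004 0.0002] t 4.43 j7 -21.8
```

```bash
python3 -m creep '[{"dx":0,"dy":0,"dz":-0.1,"rx":0,"ry":0,"rz":0,"jaw":33},{"dx":0,"dy":0,"dz":-0.2,"rx":0,"ry":0,"rz":0,"jaw":33},{"dx":0,"dy":0,"dz":-0.3,"rx":0,"ry":0,"rz":0,"jaw":33},{"dx":0,"dy":0,"dz":-0.3,"rx":0,"ry":0,"rz":0,"jaw":33},{"dx":0,"dy":0,"dz":-0.3,"rx":0,"ry":0,"rz":0,"jaw":33},{"dx":0,"dy":0,"dz":-0.2,"rx":0,"ry":0,"rz":0,"jaw":33},{"dx":0,"dy":0,"dz":-0.1,"rx":0,"ry":0,"rz":0,"jaw":33},{"dx":0,"dy":0,"dz":0,"rx":0,"ry":0,"rz":0,"jaw":33}]'
python3 -c "
from h import *
plan(.601,-.1977,.105,-18.3,8)"
```

```text
time_s: 5.1
tool_pos: [0.4575, 0.0022, 0.1038]
orientation: [[0.416, 0.909, 0.003], [0.909, -0.416, 0.001], [0.002, 0.002, -1.0]]
ft_force: [0.1, -0.1, -1.5]
opening: 0.0373
finger_force: 50.5
n 8 dx -0.220 dy 0.346 dz -0.002 rz -0.0069 | tilt R13,R23 [0.0028 0.0013] t 5.1 j7 -28.7
```

```bash
python3 -m creep '[{"dx":-0.22,"dy":0.346,"dz":0,"rx":0,"ry":0,"rz":-0.007,"jaw":33},{"dx":-0.22,"dy":0.346,"dz":0,"rx":0,"ry":0,"rz":-0.007,"jaw":33},{"dx":-0.22,"dy":0.346,"dz":0,"rx":0,"ry":0,"rz":-0.007,"jaw":33},{"dx":-0.22,"dy":0.346,"dz":0,"rx":0,"ry":0,"rz":-0.007,"jaw":33},{"dx":-0.22,"dy":0.346,"dz":0,"rx":0,"ry":0,"rz":-0.007,"jaw":33},{"dx":-0.22,"dy":0.346,"dz":0,"rx":0,"ry":0,"rz":-0.007,"jaw":33},{"dx":-0.22,"dy":0.346,"dz":0,"rx":0,"ry":0,"rz":-0.007,"jaw":33},{"dx":-0.22,"dy":0.346,"dz":0,"rx":0,"ry":0,"rz":-0.007,"jaw":33}]' >/dev/null
python3 -m creep '[{"dx":0,"dy":0,"dz":0,"rx":0,"ry":0,"rz":0,"jaw":33},{"dx":0,"dy":0,"dz":0,"rx":0,"ry":0,"rz":0,"jaw":33}]'
python3 - <<'E'
from h import *
from rig import monitor
print(monitor.read_state()['tool_pos'])
for n in('scene','top'):
    d=snap(n,n+'5');P=cloud(d);pickle.dump(d,open(n+'5.pkl','wb'))
    m=(abs(P[...,0]-.6)<.12)&(abs(P[...,1]+.197)<.12)&(P[...,2]>.1)
    q=P[blue(d)&m];print(n,len(q),np.round(np.percentile(q[:,2],[2,10,30,50,70,90,98]),4) if len(q) else 0)
    if n=='scene':
        for b in(.108,.110,.112,.114,.116,.118): print(b,plate(q,None,b))
im=pickle.load(open('scene5.pkl','rb'))['image'][140:290,150:350];cv2.imwrite('pics/g5.png',cv2.resize(im,None,fx=4,fy=4)[:,:,::-1])
E
```

```text
time_s: 5.93
tool_pos: [0.5996, -0.1992, 0.1001]
orientation: [[0.314, 0.949, -0.003], [0.949, -0.314, -0.001], [-0.002, -0.003, -1.0]]
ft_force: [-1.2, -0.2, -1.6]
opening: 0.0369
finger_force: 50.9
[ 0.59955495 -0.1992484   0.10008672]
scene 1163 [0.1114 0.1134 0.1154 0.117  0.1203 0.1361 0.1395]
0.108 {'collar': (array([ 604.8, -198.6]), array([42.6, 51.3]), 86.7), 'lug': (array([ 534.3, -178.2]), array([18.6, 26.6]), 71.8), 'yaw': np.float64(163.81260563372666)}
0.11 {'collar': (array([ 607.3, -202.2]), array([41., 51.]), 73.1), 'lug': (array([ 536.3, -178.3]), array([17.4, 22.8]), 64.6), 'yaw': np.float64(161.39626811705293)}
0.112 {'collar': (array([ 607.3, -201.6]), array([39.7, 51.1]), 73.6), 'lug': (array([ 536.6, -177.3]), array([15.8, 23.2]), 65.6), 'yaw': np.float64(161.00005983554126)}
0.114 {'collar': (array([ 598.9, -196.9]), array([40.9, 28.6]), 59.9), 'lug': (array([ 531.5, -177.2]), array([ 5.6, 12.9]), 29.3), 'yaw': np.float64(163.72957685908773)}
0.116 {'lug': (array([ 590.2, -197.3]), array([38.6, 89.3]), 89.5)}
0.118 {'lug': (array([ 611.5, -199.3]), array([37.2, 46.4]), 74.9)}
top 0 0
```

View pics/g5.png

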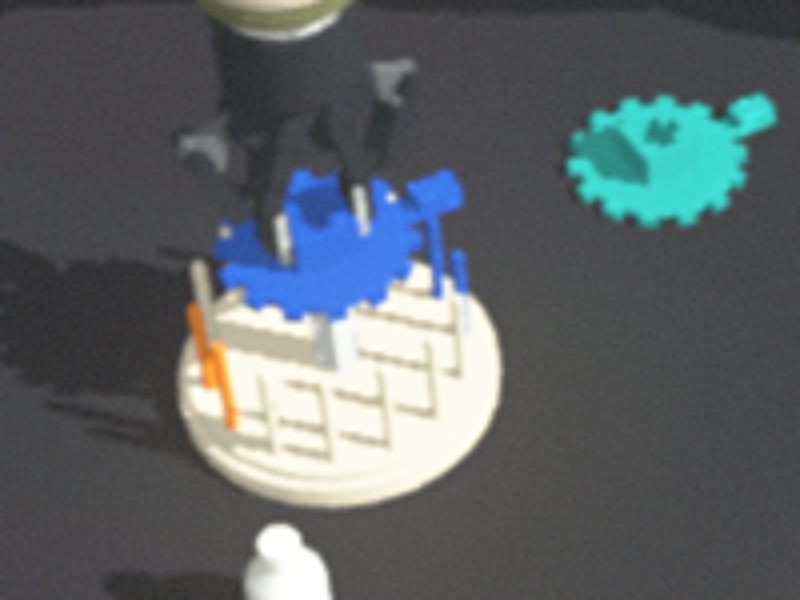

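```bash
cat >> h.py <<'E'
def disc(Q,base,c0,it=6):
    "centre of the disc: mid of extreme supports of teeth rim (r=56) by robust fit"
    from scipy.optimize import least_squares
    z=Q[:,2]-base;q=Q[(z>.002)&(z<.009)][:,:2];c=np.array(c0)
    ang=np.arctan2(*(q-c).T[::-1]);R=np.hypot(*(q-c).T);pts=[]
    for a in np.arange(-np.pi,np.pi,np.radians(6)):
        k=(ang>=a)&(ang<a+np.radians(6))&(R<.0585)&(R>.045)
        if k.sum()>1: pts.append(q[k][np.argmax(R[k])])
    pts=np.array(pts)
    r=least_squares(lambda p:np.hypot(*(pts-p[:2]).T)-p[2],[*c,.055],loss='soft_l1',f_scale=.001).x
    return r,len(pts)
def ring(P):
    m=(abs(P[...,0]-.6)<.11)&(abs(P[...,1]+.197)<.11)&(P[...,2]>.082)&(P[...,2]<.09)
    c=[P[k].mean(0)[:2] for k,s,_ in comps(m,2)];c=np.array([x for x in c if .06<np.hypot(*(x-[.601,-.1977]))<.085])
    from scipy.optimize import least_squares
    def f(p):
        v=c-p[:2];a=np.arctan2(v[:,1],v[:,0])-p[2]-np.pi/14;st=2*np.pi/14
        e=a-st*np.round(a/st);return np.r_[np.hypot(*v.T)-p[3],.074*e]
    r=least_squares(f,[.601,-.1977,np.radians(161.7),.074],loss='soft_l1',f_scale=.001);p=r.x;return p[:2],np.degrees(p[2]),p[3],len(c),np.sqrt(np.mean(r.fun**2))
E
python3 - <<'E'
from h import *
for n in('scene','top'): 
    d=pickle.load(open(n+'0.pkl','rb'));P=cloud(d);print(n,ring(P))
    m=(abs(P[...,0]-.456)<.12)&(abs(P[...,1])<.12);q=P[blue(d)&m]
    print(disc(q,0,[.456,.001]))
d=pickle.load(open('scene5.pkl','rb'));P=cloud(d)
m=(abs(P[...,0]-.6)<.12)&(abs(P[...,1]+.197)<.12)&(P[...,2]>.1);q=P[blue(d)&m]
for b in(.1095,.1105,.1115):print(disc(q,b,[.6,-.2]))
k=q[(q[:,2]>.136)&(q[:,2]<.142)];print(len(k),cv2.minAreaRect((k[:,:2]*1000).astype(np.float32)),np.median(k[:,2]))
E
```

```text
scene (array([ 0.60270308, -0.19673347]), np.float64(161.6054624603923), np.float64(0.073706414109732), 14, np.float64(0.0005525011222184611))
(array([0.45545162, 0.00149764, 0.05486869]), 60)
top (array([ 0.59914876, -0.19858813]), np.float64(161.34246679074823), np.float64(0.07372393655566031), 14, np.float64(0.00029751166309522064))
(array([0.45483636, 0.00070365, 0.05467047]), 60)
(array([ 0.59942774, -0.2007832 ,  0.05381447]), 46)
(array([ 0.5995741 , -0.20120215,  0.05412204]), 45)
(array([ 0.59942572, -0.20077945,  0.05397738]), 44)
115 ((607.2883911132812, -202.20701599121094), (40.98685836791992, 50.956504821777344), 73.09907531738281) 0.13811645052740573
```

```bash
python3 -m creep '[{"dx":0.058,"dy":0.021,"dz":0.08,"rx":0,"ry":0,"rz":0.001,"jaw":33},{"dx":0,"dy":0,"dz":0.1,"rx":0,"ry":0,"rz":0,"jaw":33},{"dx":0,"dy":0,"dz":0.08,"rx":0,"ry":0,"rz":0,"jaw":33},{"dx":0,"dy":0,"dz":0.05,"rx":0,"ry":0,"rz":0,"jaw":33},{"dx":0,"dy":0,"dz":0,"rx":0,"ry":0,"rz":0,"jaw":33},{"dx":0,"dy":0,"dz":0,"rx":0,"ry":0,"rz":0,"jaw":33}]'
python3 -m creep '[{"dx":0,"dy":0,"dz":0.03,"rx":0,"ry":0,"rz":0,"jaw":33},{"dx":0,"dy":0,"dz":0.03,"rx":0,"ry":0,"rz":0,"jaw":33},{"dx":0,"dy":0,"dz":0,"rx":0,"ry":0,"rz":0,"jaw":33}]'
```

```text
time_s: 6.53
tool_pos: [0.603, -0.1938, 0.0786]
orientation: [[0.314, 0.95, -0.0], [0.95, -0.314, 0.0], [-0.0, -0.001, -1.0]]
ft_force: [0.1, 0.7, -2.0]
opening: 0.0374
finger_force: 50.9
time_s: 6.78
tool_pos: [0.6031, -0.1939, 0.0741]
orientation: [[0.314, 0.95, -0.0], [0.95, -0.314, 0.0], [0.0, -0.0, -1.0]]
ft_force: [-0.3, 0.3, -2.1]
opening: 0.0369
finger_force: 50.9
```

```bash
python3 -m creep '[{"dx":-0.024,"dy":-0.002,"dz":0.0,"rx":0,"ry":0,"rz":0,"jaw":33},{"dx":0,"dy":0,"dz":0,"rx":0,"ry":0,"rz":0,"jaw":33},{"dx":0,"dy":0,"dz":0,"rx":0,"ry":0,"rz":0,"jaw":33},{"dx":0,"dy":0,"dz":0,"rx":0,"ry":0,"rz":0,"jaw":33}]'
python3 - <<'E'
from h import *
from rig import monitor
print(monitor.read_state()['tool_pos'])
d=snap('scene','s6');P=cloud(d)
m=(abs(P[...,0]-.6)<.12)&(abs(P[...,1]+.197)<.12)&(P[...,2]>.078);q=P[blue(d)&m]
for b in(.0835,.0845,.0855):print(disc(q,b,[.602,-.197]))
q=q[(q[:,2]>.0845+.012)&(q[:,2]<.0845+.016)];c=np.array([.602,-.197]);r=np.hypot(*(q[:,:2]-c).T);t=q[(r>.057)&(r<.087)][:,:2];print(t.mean(0),np.degrees(np.arctan2(*(t.mean(0)-c)[::-1])))
E
```

```text
time_s: 7.12
tool_pos: [0.6025, -0.1956, 0.0745]
orientation: [[0.314, 0.949, 0.0], [0.949, -0.314, 0.0], [0.0, 0.0, -1.0]]
ft_force: [0.9, -0.0, -0.4]
opening: 0.0368
finger_force: 50.9
[ 0.60254338 -0.19562088  0.07449436]
(array([ 0.60244905, -0.1975633 ,  0.05277035]), 42)
(array([ 0.60300553, -0.19751502,  0.0524751 ]), 43)
(array([ 0.60258479, -0.19696621,  0.05224822]), 42)
[ 0.53659319 -0.1728145 ] 159.70709988267552
```

```bash
python3 -m creep '[{"dx":0.006,"dy":0,"dz":0.03,"rx":0,"ry":0,"rz":0,"jaw":33},{"dx":0,"dy":0,"dz":0.03,"rx":0,"ry":0,"rz":0,"jaw":33},{"dx":0,"dy":0,"dz":0.03,"rx":0,"ry":0,"rz":0,"jaw":33},{"dx":0,"dy":0,"dz":0,"rx":0,"ry":0,"rz":0,"jaw":33}]'
python3 -m creep '[{"dx":0,"dy":0,"dz":0.04,"rx":0,"ry":0,"rz":0,"jaw":33},{"dx":0,"dy":0,"dz":0.04,"rx":0,"ry":0,"rz":0,"jaw":33},{"dx":0,"dy":0,"dz":0,"rx":0,"ry":0,"rz":0,"jaw":33}]'
```

```text
time_s: 7.5
tool_pos: [0.6023, -0.1949, 0.0669]
orientation: [[0.314, 0.95, -0.001], [0.95, -0.314, 0.0], [-0.0, -0.001, -1.0]]
ft_force: [-0.7, -0.1, -1.3]
opening: 0.037
finger_force: 50.9
time_s: 7.75
tool_pos: [0.6031, -0.1954, 0.0631]
orientation: [[0.314, 0.949, 0.001], [0.949, -0.314, 0.0], [0.001, 0.001, -1.0]]
ft_force: [-5.3, 1.8, 15.4]
opening: 0.037
finger_force: 52.8
```

```bash
python3 -m creep '[{"dx":0,"dy":-0.016,"dz":-0.03,"rx":0,"ry":0,"rz":0,"jaw":33},{"dx":0,"dy":0,"dz":0,"rx":0,"ry":0,"rz":0,"jaw":33},{"dx":0,"dy":0,"dz":0.03,"rx":0,"ry":0,"rz":0,"jaw":33},{"dx":0,"dy":0,"dz":0.03,"rx":0,"ry":0,"rz":0,"jaw":33},{"dx":0,"dy":0,"dz":0,"rx":0,"ry":0,"rz":0,"jaw":33}]'
```

```text
time_s: 8.17
tool_pos: [0.6011, -0.195, 0.0585]
orientation: [[0.314, 0.949, -0.001], [0.949, -0.314, -0.0], [-0.001, -0.001, -1.0]]
ft_force: [-0.4, -2.0, -3.0]
opening: 0.0371
finger_force: 50.9
```

```bash
python3 -m creep '[{"dx":-0.008,"dy":0,"dz":0.05,"rx":0,"ry":0,"rz":0,"jaw":33},{"dx":0,"dy":0,"dz":0.06,"rx":0,"ry":0,"rz":0,"jaw":33},{"dx":0,"dy":0,"dz":0.06,"rx":0,"ry":0,"rz":0,"jaw":33},{"dx":0,"dy":0,"dz":0.06,"rx":0,"ry":0,"rz":0,"jaw":33},{"dx":0,"dy":0,"dz":0,"rx":0,"ry":0,"rz":0,"jaw":33}]'
python3 -m creep '[{"dx":0,"dy":0,"dz":0.06,"rx":0,"ry":0,"rz":0,"jaw":33},{"dx":0,"dy":0,"dz":0.06,"rx":0,"ry":0,"rz":0,"jaw":33},{"dx":0,"dy":0,"dz":0.06,"rx":0,"ry":0,"rz":0,"jaw":33},{"dx":0,"dy":0,"dz":0.06,"rx":0,"ry":0,"rz":0,"jaw":33},{"dx":0,"dy":0,"dz":0,"rx":0,"ry":0,"rz":0,"jaw":33}]'
```

```text
time_s: 8.58
tool_pos: [0.6006, -0.195, 0.0407]
orientation: [[0.314, 0.95, -0.002], [0.95, -0.314, 0.0], [-0.0, -0.002, -1.0]]
ft_force: [-0.8, -0.9, -2.3]
opening: 0.0371
finger_force: 50.9
time_s: 9.0
tool_pos: [0.6007, -0.195, 0.0229]
orientation: [[0.314, 0.95, -0.001], [0.95, -0.314, 0.0], [-0.0, -0.001, -1.0]]
ft_force: [0.1, -1.4, -1.8]
opening: 0.0368
finger_force: 50.9
```

```bash
python3 -m creep '[{"dx":0,"dy":0,"dz":0.06,"rx":0,"ry":0,"rz":0,"jaw":33},{"dx":0,"dy":0,"dz":0.05,"rx":0,"ry":0,"rz":0,"jaw":33},{"dx":0,"dy":0,"dz":0.03,"rx":0,"ry":0,"rz":0,"jaw":33},{"dx":0,"dy":0,"dz":0.03,"rx":0,"ry":0,"rz":0,"jaw":33},{"dx":0,"dy":0,"dz":0,"rx":0,"ry":0,"rz":0,"jaw":33}]'
python3 -m creep '[{"dx":0,"dy":0,"dz":0.02,"rx":0,"ry":0,"rz":0,"jaw":33},{"dx":0,"dy":0,"dz":0,"rx":0,"ry":0,"rz":0,"jaw":33}]'
```

```text
time_s: 9.42
tool_pos: [0.6011, -0.1951, 0.0108]
orientation: [[0.314, 0.95, -0.001], [0.95, -0.314, 0.0], [0.0, -0.001, -1.0]]
ft_force: [0.8, -0.1, -1.8]
opening: 0.037
finger_force: 50.9
time_s: 9.58
tool_pos: [0.6015, -0.1953, 0.01]
orientation: [[0.314, 0.95, 0.0], [0.95, -0.314, 0.0], [0.0, 0.0, -1.0]]
ft_force: [-0.2, -1.1, -0.8]
opening: 0.0372
finger_force: 50.9
```

```bash
python3 -m creep '[{"dx":0,"dy":0,"dz":0.02,"rx":0,"ry":0,"rz":0,"jaw":33},{"dx":0,"dy":0,"dz":0.01,"rx":0,"ry":0,"rz":0,"jaw":33},{"dx":0,"dy":0,"dz":0,"rx":0,"ry":0,"rz":0,"jaw":33}]'
```

```text
time_s: 9.83
tool_pos: [0.6016, -0.1953, 0.0099]
orientation: [[0.314, 0.95, 0.001], [0.95, -0.314, 0.001], [0.001, 0.0, -1.0]]
ft_force: [-9.4, 3.8, 21.0]
opening: 0.037
finger_force: 53.7
```

```bash
python3 -m creep '[{"dx":0,"dy":0,"dz":-0.025,"rx":0,"ry":0,"rz":0,"jaw":33},{"dx":0,"dy":0,"dz":0,"rx":0,"ry":0,"rz":0,"jaw":58},{"dx":0,"dy":0,"dz":0,"rx":0,"ry":0,"rz":0,"jaw":58},{"dx":0,"dy":0,"dz":0,"rx":0,"ry":0,"rz":0,"jaw":58},{"dx":0,"dy":0,"dz":-0.1,"rx":0,"ry":0,"rz":0,"jaw":58},{"dx":0,"dy":0,"dz":-0.3,"rx":0,"ry":0,"rz":0,"jaw":58},{"dx":0,"dy":0,"dz":-0.4,"rx":0,"ry":0,"rz":0,"jaw":58},{"dx":0,"dy":0,"dz":-0.5,"rx":0,"ry":0,"rz":0,"jaw":58}]'
python3 -m creep '[{"dx":0,"dy":0,"dz":-0.4,"rx":0,"ry":0,"rz":0,"jaw":58},{"dx":0,"dy":0,"dz":0,"rx":0,"ry":0,"rz":0,"jaw":58}]'
python3 - <<'E'
from h import *
d=snap('scene','s7');P=cloud(d)
m=(abs(P[...,0]-.6)<.12)&(abs(P[...,1]+.197)<.12)&(P[...,2]<.055)&(P[...,2]>.015);q=P[blue(d)&m]
print(plate(q,None,.02),disc(q,.02,[.602,-.197]))
plan(.494,.2345,.13,83.9-180,16)
plan(.494,.2345,.13,83.9,16)
E
```

```text
time_s: 10.5
tool_pos: [0.6, -0.195, 0.1067]
orientation: [[0.314, 0.949, -0.004], [0.949, -0.314, 0.0], [-0.001, -0.003, -1.0]]
ft_force: [1.4, -0.4, -0.3]
opening: 0.0581
finger_force: 0.0
time_s: 10.67
tool_pos: [0.6043, -0.1969, 0.1442]
orientation: [[0.314, 0.949, 0.009], [0.949, -0.314, -0.002], [0.001, 0.009, -1.0]]
ft_force: [1.6, -0.5, 0.7]
opening: 0.0577
finger_force: 0.0
{'collar': (array([ 578.6, -185.7]), array([41.9, 93.4]), 68.6)} (array([ 0.60265853, -0.19668552,  0.05160902]), 36)
n 16 dx 0.143 dy -0.374 dz 0.008 rz 0.0424 | tilt R13,R23 [ 0.0063 -0.001 ] t 10.72 j7 7.2
n 16 dx 0.409 dy 0.112 dz 0.008 rz -0.0557 | tilt R13,R23 [ 0.0063 -0.001 ] t 10.72 j7 7.2
```

```bash
python3 -m creep '[{"dx":0.409,"dy":0.112,"dz":0,"rx":0,"ry":0,"rz":-0.0557,"jaw":36},{"dx":0.409,"dy":0.112,"dz":0,"rx":0,"ry":0,"rz":-0.0557,"jaw":36},{"dx":0.409,"dy":0.112,"dz":0,"rx":0,"ry":0,"rz":-0.0557,"jaw":36},{"dx":0.409,"dy":0.112,"dz":0,"rx":0,"ry":0,"rz":-0.0557,"jaw":36},{"dx":0.409,"dy":0.112,"dz":0,"rx":0,"ry":0,"rz":-0.0557,"jaw":36},{"dx":0.409,"dy":0.112,"dz":0,"rx":0,"ry":0,"rz":-0.0557,"jaw":36},{"dx":0.409,"dy":0.112,"dz":0,"rx":0,"ry":0,"rz":-0.0557,"jaw":36},{"dx":0.409,"dy":0.112,"dz":0,"rx":0,"ry":0,"rz":-0.0557,"jaw":36}]' >/dev/null
python3 -m creep '[{"dx":0.409,"dy":0.112,"dz":0,"rx":0,"ry":0,"rz":-0.0557,"jaw":36},{"dx":0.409,"dy":0.112,"dz":0,"rx":0,"ry":0,"rz":-0.0557,"jaw":36},{"dx":0.409,"dy":0.112,"dz":0,"rx":0,"ry":0,"rz":-0.0557,"jaw":36},{"dx":0.409,"dy":0.112,"dz":0,"rx":0,"ry":0,"rz":-0.0557,"jaw":36},{"dx":0.409,"dy":0.112,"dz":0,"rx":0,"ry":0,"rz":-0.0557,"jaw":36},{"dx":0.409,"dy":0.112,"dz":0,"rx":0,"ry":0,"rz":-0.0557,"jaw":36},{"dx":0.409,"dy":0.112,"dz":0,"rx":0,"ry":0,"rz":-0.0557,"jaw":36},{"dx":0.409,"dy":0.112,"dz":0,"rx":0,"ry":0,"rz":-0.0557,"jaw":36}]' >/dev/null
python3 -m creep '[{"dx":0,"dy":0,"dz":0,"rx":0,"ry":0,"rz":0,"jaw":36},{"dx":0,"dy":0,"dz":0,"rx":0,"ry":0,"rz":0,"jaw":36}]'
python3 - <<'E'
from h import *
plan(.500,.2345,.02,83.9,5)
E
```

```text
time_s: 12.22
tool_pos: [0.49, 0.2364, 0.1365]
orientation: [[-0.995, 0.104, -0.001], [0.104, 0.995, -0.0], [0.001, -0.0, -1.0]]
ft_force: [1.2, -0.6, 1.0]
opening: 0.0359
finger_force: 0.0
n 5 dx -0.027 dy -0.002 dz 0.311 rz 0.0002 | tilt R13,R23 [-0.0012 -0.    ] t 12.22 j7 55.0
```

```bash
python3 -m creep '[{"dx":-0.027,"dy":-0.002,"dz":0.31,"rx":0,"ry":0,"rz":0,"jaw":36},{"dx":-0.027,"dy":-0.002,"dz":0.31,"rx":0,"ry":0,"rz":0,"jaw":36},{"dx":-0.027,"dy":-0.002,"dz":0.31,"rx":0,"ry":0,"rz":0,"jaw":36},{"dx":-0.027,"dy":-0.002,"dz":0.31,"rx":0,"ry":0,"rz":0,"jaw":36},{"dx":-0.027,"dy":-0.002,"dz":0.31,"rx":0,"ry":0,"rz":0,"jaw":36},{"dx":0,"dy":0,"dz":0.2,"rx":0,"ry":0,"rz":0,"jaw":36},{"dx":0,"dy":0,"dz":0.1,"rx":0,"ry":0,"rz":0,"jaw":36},{"dx":0,"dy":0,"dz":0,"rx":0,"ry":0,"rz":0,"jaw":36}]'
python3 - <<'E'
from h import *
from rig import monitor
R=monitor.read_state();print(R['tool_pos'])
d=snap('scene','s8')
im=d['image'][270:360,340:460];cv2.imwrite('pics/g8.png',cv2.resize(im,None,fx=6,fy=6,interpolation=cv2.INTER_CUBIC)[:,:,::-1])
for n in('scene','top'):
    d=snap(n,n+'8');P=cloud(d)
    m=(abs(P[...,0]-.6)<.12)&(abs(P[...,1]+.197)<.12)&(P[...,2]<.055)&(P[...,2]>.015);q=P[blue(d)&m]
    c=np.array([.6025,-.1968]);r=np.hypot(*(q[:,:2]-c).T)
    t=q[(r>.062)&(r<.086)&(q[:,2]<.037)];v=t[:,:2].mean(0)-c
    print(n,'disc z',np.median(q[(r<.05)&(r>.03)][:,2]),'collar z',np.median(q[r<.018][:,2]),'tab',np.degrees(np.arctan2(v[1],v[0])),disc(q,.02,c),ring(P)[:3])
    # post
    m=(np.hypot(P[...,0]-c[0],P[...,1]-c[1])<.02)&(P[...,2]>.06)&(P[...,2]<.085);print('post',P[m].mean(0))
E
```

```text
time_s: 12.88
tool_pos: [0.5011, 0.2319, -0.0037]
orientation: [[-0.994, 0.109, -0.003], [0.109, 0.994, -0.002], [0.003, -0.003, -1.0]]
ft_force: [-0.2, -0.5, -0.5]
opening: 0.0358
finger_force: 0.0
[ 0.50105596  0.23194657 -0.00374691]
scene disc z 0.02578207675937272 collar z 0.047235867387719566 tab 162.94192578251204 (array([ 0.60295506, -0.19715941,  0.05084249]), 39) (array([ 0.60231545, -0.19700168]), np.float64(161.51585824810724), np.float64(0.07380920212455394))
post [ 0.60393334 -0.19496476  0.07250624]
top disc z 0.026270320827319726 collar z 0.047539586407010614 tab 161.8565391656008 (array([ 0.60203625, -0.19647177,  0.05307121]), 56) (array([ 0.59917919, -0.19856632]), np.float64(161.46880852549066), np.float64(0.07382906891889478))
post [ 0.59783109 -0.19805917  0.07501868]
```

View pics/g8.png

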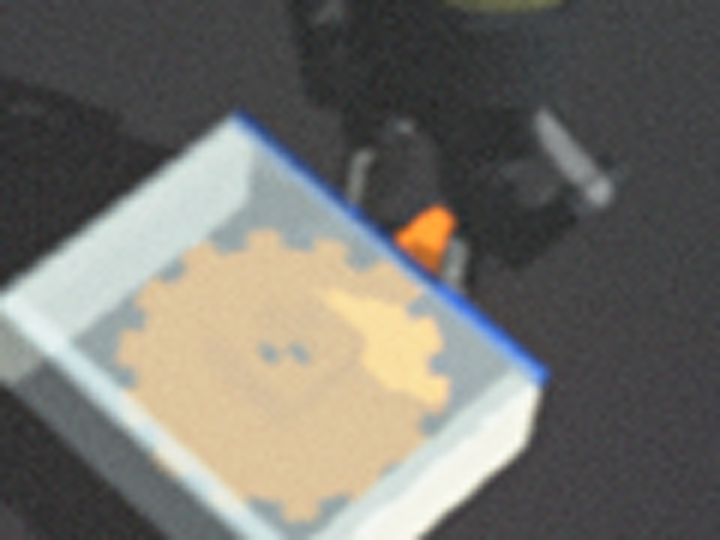

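Blue is seated: disc top at 26 mm, collar at 48 mm, tab at 162° against the gate's 161.5°. The fingers straddle the amber lug (g8, about 430,235). Next I lower and grip it.

```bash
python3 -m creep '[{"dx":0,"dy":0,"dz":0.05,"rx":0,"ry":0,"rz":0,"jaw":36},{"dx":0,"dy":0,"dz":0.05,"rx":0,"ry":0,"rz":0,"jaw":36},{"dx":0,"dy":0,"dz":0.03,"rx":0,"ry":0,"rz":0,"jaw":36},{"dx":0,"dy":0,"dz":0,"rx":0,"ry":0,"rz":0,"jaw":10},{"dx":0,"dy":0,"dz":0,"rx":0,"ry":0,"rz":0,"jaw":10},{"dx":0,"dy":0,"dz":0,"rx":0,"ry":0,"rz":0,"jaw":10},{"dx":0,"dy":0,"dz":0,"rx":0,"ry":0,"rz":0,"jaw":10},{"dx":0,"dy":0,"dz":0,"rx":0,"ry":0,"rz":0,"jaw":10}]' 60
```

```text
time_s: 13.7
tool_pos: [0.5017, 0.2336, -0.0113]
orientation: [[-0.994, 0.107, 0.0], [0.107, 0.994, 0.0], [-0.0, 0.0, -1.0]]
ft_force: [-0.7, -0.4, 1.8]
opening: 0.0138
finger_force: 59.5
```

```bash
python3 -m creep '[{"dx":0.05,"dy":0,"dz":0,"rx":0,"ry":0,"rz":0,"jaw":10},{"dx":0.15,"dy":0,"dz":0,"rx":0,"ry":0,"rz":0,"jaw":10},{"dx":0.2,"dy":0,"dz":0,"rx":0,"ry":0,"rz":0,"jaw":10},{"dx":0.2,"dy":0,"dz":0,"rx":0,"ry":0,"rz":0,"jaw":10},{"dx":0.2,"dy":0,"dz":0,"rx":0,"ry":0,"rz":0,"jaw":10},{"dx":0.2,"dy":0,"dz":0,"rx":0,"ry":0,"rz":0,"jaw":10}]'
python3 -m creep '[{"dx":0.2,"dy":0,"dz":0,"rx":0,"ry":0,"rz":0,"jaw":10},{"dx":0.2,"dy":0,"dz":0,"rx":0,"ry":0,"rz":0,"jaw":10},{"dx":0.1,"dy":0,"dz":0,"rx":0,"ry":0,"rz":0,"jaw":10},{"dx":0,"dy":0,"dz":0,"rx":0,"ry":0,"rz":0,"jaw":10}]'
python3 - <<'E'
from h import *
from rig import monitor
print(monitor.read_state()['tool_pos'])
d=snap('scene','s9');P=cloud(d);m=(abs(P[...,0]-.46)<.12)&(abs(P[...,1]-.24)<.12);q=P[amber(d)&m];print(len(q),plate(q))
E
```

```text
time_s: 14.2
tool_pos: [0.426, 0.2417, -0.0113]
orientation: [[-0.994, 0.107, 0.001], [0.107, 0.994, 0.0], [-0.001, 0.0, -1.0]]
ft_force: [1.2, 0.3, 0.4]
opening: 0.0139
finger_force: 59.4
time_s: 14.53
tool_pos: [0.3878, 0.246, -0.0114]
orientation: [[-0.994, 0.105, -0.001], [0.105, 0.994, 0.0], [0.001, 0.0, -1.0]]
ft_force: [-1.1, 0.9, 0.6]
opening: 0.0137
finger_force: 59.5
[ 0.38776938  0.24599648 -0.01135904]
1664 {'collar': (array([457.5, 238.6]), array([39.2, 40.9]), 83.0), 'lug': (array([389.8, 241.2]), array([25.2, 10.1]), 20.4), 'yaw': np.float64(177.81981132826658)}
```

```bash
python3 -m creep '[{"dx":0,"dy":0,"dz":0,"rx":0,"ry":0,"rz":0,"jaw":40},{"dx":0,"dy":0,"dz":0,"rx":0,"ry":0,"rz":0,"jaw":40},{"dx":0,"dy":0,"dz":0,"rx":0,"ry":0,"rz":0,"jaw":40},{"dx":0,"dy":0,"dz":-0.2,"rx":0,"ry":0,"rz":0,"jaw":60},{"dx":0,"dy":0,"dz":-0.4,"rx":0,"ry":0,"rz":0,"jaw":60},{"dx":0,"dy":0,"dz":-0.2,"rx":0,"ry":0,"rz":0,"jaw":60},{"dx":0,"dy":0,"dz":0,"rx":0,"ry":0,"rz":0,"jaw":60},{"dx":0,"dy":0,"dz":0,"rx":0,"ry":0,"rz":0,"jaw":60}]'
python3 - <<'E'
from h import *
for n in('scene','top'):
    d=snap(n,n+'10');P=cloud(d);m=(abs(P[...,0]-.46)<.12)&(abs(P[...,1]-.24)<.12);q=P[amber(d)&m];print(len(q),plate(q),disc(q,0,[.458,.2385]))
plan(.458,.2385,.047,84,3)
E
```

```text
time_s: 15.25
tool_pos: [0.3906, 0.2458, 0.049]
orientation: [[-0.994, 0.108, 0.001], [0.108, 0.994, 0.001], [-0.001, 0.001, -1.0]]
ft_force: [0.5, -0.5, -0.0]
opening: 0.0599
finger_force: 0.0
1734 {'collar': (array([458.3, 238.6]), array([39.8, 40.2]), 84.8), 'lug': (array([387.5, 245.8]), array([16.4, 27.1]), 86.5), 'yaw': np.float64(174.19660646913124)} (array([0.45571691, 0.2391135 , 0.05369974]), 53)
1690 {'collar': (array([457.2, 237.7]), array([38.7, 38. ]), 83.8), 'lug': (array([376. , 246.6]), array([ 4.3, 14.8]), 0.2), 'yaw': np.float64(173.73947017799935)} (array([0.46033812, 0.23702452, 0.05227276]), 44)
n 3 dx -0.306 dy 0.003 dz 0.003 rz -0.0005 | tilt R13,R23 [-0.001  -0.0008] t 15.35 j7 46.9
```

```bash
python3 -m creep '[{"dx":-0.3,"dy":0.003,"dz":0,"rx":0,"ry":0,"rz":0,"jaw":60},{"dx":-0.3,"dy":0.003,"dz":0,"rx":0,"ry":0,"rz":0,"jaw":60},{"dx":-0.3,"dy":0,"dz":0,"rx":0,"ry":0,"rz":0,"jaw":60},{"dx":0,"dy":0,"dz":0.1,"rx":0,"ry":0,"rz":0,"jaw":60},{"dx":0,"dy":0,"dz":0.1,"rx":0,"ry":0,"rz":0,"jaw":60},{"dx":0,"dy":0,"dz":0,"rx":0,"ry":0,"rz":0,"jaw":60},{"dx":0,"dy":0,"dz":0,"rx":0,"ry":0,"rz":0,"jaw":60}]'
python3 - <<'E'
from h import *
plan(.458,.2383,-.0105,84,4)
E
```

```text
time_s: 15.93
tool_pos: [0.4553, 0.2385, 0.0322]
orientation: [[-0.994, 0.106, -0.003], [0.106, 0.994, -0.001], [0.002, -0.002, -1.0]]
ft_force: [0.1, 0.1, -0.3]
opening: 0.0601
finger_force: 0.0
n 4 dx -0.009 dy 0.001 dz 0.142 rz -0.0002 | tilt R13,R23 [-0.0026 -0.0014] t 15.93 j7 53.4
```

```bash
python3 -m creep '[{"dx":-0.015,"dy":0,"dz":0.14,"rx":0,"ry":0,"rz":0,"jaw":60},{"dx":0,"dy":0,"dz":0.14,"rx":0,"ry":0,"rz":0,"jaw":60},{"dx":0,"dy":0,"dz":0.14,"rx":0,"ry":0,"rz":0,"jaw":60},{"dx":0,"dy":0,"dz":0.13,"rx":0,"ry":0,"rz":0,"jaw":60},{"dx":0,"dy":0,"dz":0,"rx":0,"ry":0,"rz":0,"jaw":60},{"dx":0,"dy":0,"dz":0,"rx":0,"ry":0,"rz":0,"jaw":60}]'
python3 -m creep '[{"dx":0,"dy":0,"dz":0,"rx":0,"ry":0,"rz":0,"jaw":33},{"dx":0,"dy":0,"dz":0,"rx":0,"ry":0,"rz":0,"jaw":33},{"dx":0,"dy":0,"dz":0,"rx":0,"ry":0,"rz":0,"jaw":33},{"dx":0,"dy":0,"dz":0,"rx":0,"ry":0,"rz":0,"jaw":33},{"dx":0,"dy":0,"dz":0,"rx":0,"ry":0,"rz":0,"jaw":33}]' 50
```

```text
time_s: 16.43
tool_pos: [0.4576, 0.2383, -0.0086]
orientation: [[-0.994, 0.107, -0.001], [0.107, 0.994, -0.001], [0.001, -0.001, -1.0]]
ft_force: [0.5, 0.4, -0.1]
opening: 0.0599
finger_force: 0.0
time_s: 16.85
tool_pos: [0.4587, 0.239, -0.007]
orientation: [[-0.994, 0.107, 0.001], [0.107, 0.994, 0.001], [-0.001, 0.001, -1.0]]
ft_force: [-1.6, -0.3, 5.4]
opening: 0.0369
finger_force: 51.5
```

```bash
python3 -m creep '[{"dx":0,"dy":0,"dz":-0.1,"rx":0,"ry":0,"rz":0,"jaw":33},{"dx":0,"dy":0,"dz":-0.2,"rx":0,"ry":0,"rz":0.03,"jaw":33},{"dx":0,"dy":0,"dz":-0.3,"rx":0,"ry":0,"rz":0.058,"jaw":33},{"dx":0,"dy":0,"dz":-0.3,"rx":0,"ry":0,"rz":0.058,"jaw":33},{"dx":0,"dy":0,"dz":-0.3,"rx":0,"ry":0,"rz":0.058,"jaw":33},{"dx":0,"dy":0,"dz":-0.3,"rx":0,"ry":0,"rz":0.058,"jaw":33},{"dx":0,"dy":0,"dz":-0.1,"rx":0,"ry":0,"rz":0.058,"jaw":33},{"dx":0,"dy":0,"dz":0,"rx":0,"ry":0,"rz":0.058,"jaw":33}]'
python3 - <<'E'
from h import *
plan(.600,-.197,.115,-56,16)
E
```

```text
time_s: 17.52
tool_pos: [0.4592, 0.2392, 0.115]
orientation: [[-0.645, 0.764, 0.003], [0.764, 0.645, 0.002], [-0.0, 0.004, -1.0]]
ft_force: [-0.4, 0.1, -1.7]
opening: 0.0369
finger_force: 50.9
n 16 dx -0.397 dy 0.167 dz -0.001 rz 0.0525 | tilt R13,R23 [0.003  0.0025] t 17.52 j7 10.0
```

```bash
python3 -m creep '[{"dx":-0.397,"dy":0.167,"dz":0,"rx":0,"ry":0,"rz":0.0525,"jaw":33},{"dx":-0.397,"dy":0.167,"dz":0,"rx":0,"ry":0,"rz":0.0525,"jaw":33},{"dx":-0.397,"dy":0.167,"dz":0,"rx":0,"ry":0,"rz":0.0525,"jaw":33},{"dx":-0.397,"dy":0.167,"dz":0,"rx":0,"ry":0,"rz":0.0525,"jaw":33},{"dx":-0.397,"dy":0.167,"dz":0,"rx":0,"ry":0,"rz":0.0525,"jaw":33},{"dx":-0.397,"dy":0.167,"dz":0,"rx":0,"ry":0,"rz":0.0525,"jaw":33},{"dx":-0.397,"dy":0.167,"dz":0,"rx":0,"ry":0,"rz":0.0525,"jaw":33},{"dx":-0.397,"dy":0.167,"dz":0,"rx":0,"ry":0,"rz":0.0525,"jaw":33}]'
python3 -m creep '[{"dx":-0.397,"dy":0.167,"dz":0,"rx":0,"ry":0,"rz":0.0525,"jaw":33},{"dx":-0.397,"dy":0.167,"dz":0,"rx":0,"ry":0,"rz":0.0525,"jaw":33},{"dx":-0.397,"dy":0.167,"dz":0,"rx":0,"ry":0,"rz":0.0525,"jaw":33},{"dx":-0.397,"dy":0.167,"dz":0,"rx":0,"ry":0,"rz":0.0525,"jaw":33},{"dx":-0.397,"dy":0.167,"dz":0,"rx":0,"ry":0,"rz":0.0525,"jaw":33},{"dx":-0.397,"dy":0.167,"dz":0,"rx":0,"ry":0,"rz":0.0525,"jaw":33},{"dx":-0.397,"dy":0.167,"dz":0,"rx":0,"ry":0,"rz":0.0525,"jaw":33},{"dx":0,"dy":0,"dz":0,"rx":0,"ry":0,"rz":0.0525,"jaw":33}]'
python3 - <<'E'
from h import *
plan(.600,-.197,.115,-108.4,8)
E
```

```text
time_s: 18.18
tool_pos: [0.6276, 0.052, 0.1124]
orientation: [[0.137, 0.991, -0.0], [0.991, -0.137, 0.0], [0.0, -0.0, -1.0]]
ft_force: [-0.6, 0.5, -0.8]
opening: 0.037
finger_force: 50.9
time_s: 18.85
tool_pos: [0.6125, -0.1766, 0.1131]
orientation: [[0.835, 0.551, -0.001], [0.551, -0.835, -0.003], [-0.003, 0.002, -1.0]]
ft_force: [0.0, -0.9, -0.8]
opening: 0.0365
finger_force: 50.9
n 8 dx -0.028 dy 0.031 dz -0.003 rz 0.0565 | tilt R13,R23 [-0.0011 -0.0033] t 18.85 j7 -30.3
```

```bash
python3 -m creep '[{"dx":-0.028,"dy":0.031,"dz":0,"rx":0,"ry":0,"rz":0.0565,"jaw":33},{"dx":-0.028,"dy":0.031,"dz":0,"rx":0,"ry":0,"rz":0.0565,"jaw":33},{"dx":-0.028,"dy":0.031,"dz":0,"rx":0,"ry":0,"rz":0.0565,"jaw":33},{"dx":-0.028,"dy":0.031,"dz":0,"rx":0,"ry":0,"rz":0.0565,"jaw":33},{"dx":-0.028,"dy":0.031,"dz":0,"rx":0,"ry":0,"rz":0.0565,"jaw":33},{"dx":-0.028,"dy":0.031,"dz":0,"rx":0,"ry":0,"rz":0.0565,"jaw":33},{"dx":-0.028,"dy":0.031,"dz":0,"rx":0,"ry":0,"rz":0.0565,"jaw":33},{"dx":-0.028,"dy":0.031,"dz":0,"rx":0,"ry":0,"rz":0.0565,"jaw":33}]' >/dev/null
python3 -m creep '[{"dx":0,"dy":0,"dz":0,"rx":0,"ry":0,"rz":0,"jaw":33},{"dx":0,"dy":0,"dz":0,"rx":0,"ry":0,"rz":0,"jaw":33},{"dx":0,"dy":0,"dz":0,"rx":0,"ry":0,"rz":0,"jaw":33},{"dx":0,"dy":0,"dz":0,"rx":0,"ry":0,"rz":0,"jaw":33}]'
cat > look.py <<'E'
import sys
from h import *
from rig import monitor
t=np.array(monitor.read_state()['tool_pos']);b=t[2]+float(sys.argv[1]);print('tcp',t,'base',b)
d=snap('scene','s_%d'%(t[2]*1000));P=cloud(d)
q=P[amber(d)&(abs(P[...,0]-.61)<.13)&(abs(P[...,1]+.2)<.12)&(P[...,2]>b-.003)]
c=np.array([.602,-.197])
print(len(q),disc(q,b,c),'z',np.median(q[:,2]))
k=q[abs(q[:,2]-b-.014)<.002][:,:2];r=np.hypot(*(k-c).T);k=k[(r>.06)&(r<.088)];v=k.mean(0)-c;print('tab yaw',np.degrees(np.arctan2(v[1],v[0])),len(k))
E
python3 look.py .007; python3 -c "
from h import *
plan(.6006,-.1964,.095,-108.4,3)"
```

```text
time_s: 19.85
tool_pos: [0.604, -0.1885, 0.1123]
orientation: [[0.955, -0.298, 0.0], [-0.298, -0.955, 0.0], [-0.0, -0.0, -1.0]]
ft_force: [0.6, -0.8, -1.1]
opening: 0.0371
finger_force: 50.9
tcp [ 0.60397102 -0.1884569   0.11230708] base 0.11930708263232756
1145 (array([ 0.60583144, -0.19261477,  0.05291745]), 38) z 0.1254877409616102
tab yaw -9.169672835265857 42
n 3 dx -0.004 dy 0.038 dz 0.077 rz 0.0030 | tilt R13,R23 [0.0001 0.0004] t 19.9 j7 -74.7
```

```bash
python3 -m creep '[{"dx":-0.004,"dy":0.038,"dz":0.077,"rx":0,"ry":0,"rz":0.003,"jaw":33},{"dx":-0.004,"dy":0.038,"dz":0.077,"rx":0,"ry":0,"rz":0.003,"jaw":33},{"dx":-0.004,"dy":0.038,"dz":0.077,"rx":0,"ry":0,"rz":0.003,"jaw":33},{"dx":0,"dy":0,"dz":0,"rx":0,"ry":0,"rz":0,"jaw":33},{"dx":0,"dy":0,"dz":0,"rx":0,"ry":0,"rz":0,"jaw":33},{"dx":0,"dy":0,"dz":0,"rx":0,"ry":0,"rz":0,"jaw":33}]'
python3 look.py .007; python3 -c "
from h import *
plan(.6006,-.1964,.084,-108.4,2)"
```

```text
time_s: 20.4
tool_pos: [0.6003, -0.1967, 0.0949]
orientation: [[0.948, -0.318, -0.0], [-0.318, -0.948, 0.0], [-0.0, -0.0, -1.0]]
ft_force: [0.6, -0.1, 0.4]
opening: 0.0367
finger_force: 50.9
tcp [ 0.60034269 -0.19674854  0.09490849] base 0.10190848701816542
1117 (array([ 0.60443164, -0.19711049,  0.0540934 ]), 47) z 0.10834162458160512
tab yaw -16.522686166857273 42
n 2 dx 0.000 dy -0.002 dz 0.074 rz -0.0006 | tilt R13,R23 [0.0002 0.    ] t 20.45 j7 -74.4
```

```bash
python3 -m creep '[{"dx":-0.015,"dy":0,"dz":0.07,"rx":0,"ry":0,"rz":0,"jaw":33},{"dx":0,"dy":0,"dz":0.07,"rx":0,"ry":0,"rz":0,"jaw":33},{"dx":0,"dy":0,"dz":0.07,"rx":0,"ry":0,"rz":0,"jaw":33},{"dx":0,"dy":0,"dz":0.03,"rx":0,"ry":0,"rz":0,"jaw":33},{"dx":0,"dy":0,"dz":0,"rx":0,"ry":0,"rz":0,"jaw":33},{"dx":0,"dy":0,"dz":0,"rx":0,"ry":0,"rz":0,"jaw":33}]'
python3 -m creep '[{"dx":0,"dy":0,"dz":0.04,"rx":0,"ry":0,"rz":0,"jaw":33},{"dx":0,"dy":0,"dz":0.04,"rx":0,"ry":0,"rz":0,"jaw":33},{"dx":0,"dy":0,"dz":0,"rx":0,"ry":0,"rz":0,"jaw":33},{"dx":0,"dy":0,"dz":0,"rx":0,"ry":0,"rz":0,"jaw":33}]'
```

```text
time_s: 20.95
tool_pos: [0.5992, -0.1963, 0.0767]
orientation: [[0.948, -0.318, -0.0], [-0.318, -0.948, 0.0], [-0.0, 0.0, -1.0]]
ft_force: [0.2, 1.1, -0.7]
opening: 0.037
finger_force: 50.9
time_s: 21.28
tool_pos: [0.5991, -0.1963, 0.0707]
orientation: [[0.948, -0.318, -0.0], [-0.318, -0.948, 0.0], [-0.0, -0.0, -1.0]]
ft_force: [-0.5, -0.2, -0.8]
opening: 0.0367
finger_force: 50.9
```

Underside is at about 78 mm, below the post top, with no force so far. Continuing down gently.

```bash
python3 -m creep '[{"dx":0,"dy":0,"dz":0.04,"rx":0,"ry":0,"rz":0,"jaw":33},{"dx":0,"dy":0,"dz":0.04,"rx":0,"ry":0,"rz":0,"jaw":33},{"dx":0,"dy":0,"dz":0,"rx":0,"ry":0,"rz":0,"jaw":33}]'
python3 -m creep '[{"dx":0,"dy":0,"dz":0.04,"rx":0,"ry":0,"rz":0,"jaw":33},{"dx":0,"dy":0,"dz":0.03,"rx":0,"ry":0,"rz":0,"jaw":33},{"dx":0,"dy":0,"dz":0,"rx":0,"ry":0,"rz":0,"jaw":33}]'
```

```text
time_s: 21.53
tool_pos: [0.599, -0.1968, 0.0646]
orientation: [[0.948, -0.319, -0.0], [-0.319, -0.948, -0.001], [0.0, 0.001, -1.0]]
ft_force: [-0.4, -2.1, -1.9]
opening: 0.0366
finger_force: 51.1
time_s: 21.78
tool_pos: [0.599, -0.1968, 0.0591]
orientation: [[0.948, -0.319, -0.0], [-0.319, -0.948, -0.001], [-0.0, 0.001, -1.0]]
ft_force: [0.2, -3.8, -3.8]
opening: 0.0368
finger_force: 50.9
```

```bash
python3 -m creep '[{"dx":0,"dy":0.008,"dz":0.04,"rx":0,"ry":0,"rz":0,"jaw":33},{"dx":0,"dy":0,"dz":0.05,"rx":0,"ry":0,"rz":0,"jaw":33},{"dx":0,"dy":0,"dz":0.05,"rx":0,"ry":0,"rz":0,"jaw":33},{"dx":0,"dy":0,"dz":0.03,"rx":0,"ry":0,"rz":0,"jaw":33},{"dx":0,"dy":0,"dz":0,"rx":0,"ry":0,"rz":0,"jaw":33}]'
python3 -m creep '[{"dx":0,"dy":0,"dz":0.025,"rx":0,"ry":0,"rz":0,"jaw":33},{"dx":0,"dy":0,"dz":0.025,"rx":0,"ry":0,"rz":0,"jaw":33},{"dx":0,"dy":0,"dz":0,"rx":0,"ry":0,"rz":0,"jaw":33}]'
```

```text
time_s: 22.2
tool_pos: [0.5987, -0.1967, 0.0461]
orientation: [[0.948, -0.318, -0.001], [-0.318, -0.948, 0.0], [-0.001, 0.0, -1.0]]
ft_force: [-0.7, -2.2, -2.4]
opening: 0.037
finger_force: 51.0
time_s: 22.45
tool_pos: [0.5991, -0.1968, 0.0429]
orientation: [[0.948, -0.318, -0.0], [-0.318, -0.948, 0.0], [-0.0, -0.0, -1.0]]
ft_force: [-0.8, -1.9, -2.5]
opening: 0.0365
finger_force: 51.1
```

```bash
python3 -m creep '[{"dx":0,"dy":0,"dz":0.02,"rx":0,"ry":0,"rz":0,"jaw":33},{"dx":0,"dy":0,"dz":0.02,"rx":0,"ry":0,"rz":0,"jaw":33},{"dx":0,"dy":0,"dz":0,"rx":0,"ry":0,"rz":0,"jaw":33}]'
```

```text
time_s: 22.7
tool_pos: [0.5992, -0.1969, 0.041]
orientation: [[0.948, -0.318, 0.0], [-0.318, -0.948, 0.001], [0.0, -0.001, -1.0]]
ft_force: [-4.4, 0.3, 8.6]
opening: 0.0365
finger_force: 52.4
```

```bash
python3 -m creep '[{"dx":0,"dy":0,"dz":0.012,"rx":0,"ry":0,"rz":0,"jaw":33},{"dx":0,"dy":0,"dz":0,"rx":0,"ry":0,"rz":0,"jaw":33}]'
python3 -m creep '[{"dx":0,"dy":0,"dz":-0.025,"rx":0,"ry":0,"rz":0,"jaw":33},{"dx":0,"dy":0,"dz":0,"rx":0,"ry":0,"rz":0,"jaw":58},{"dx":0,"dy":0,"dz":0,"rx":0,"ry":0,"rz":0,"jaw":58},{"dx":0,"dy":0,"dz":0,"rx":0,"ry":0,"rz":0,"jaw":58},{"dx":0,"dy":0,"dz":-0.1,"rx":0,"ry":0,"rz":0,"jaw":58},{"dx":0,"dy":0,"dz":-0.3,"rx":0,"ry":0,"rz":0,"jaw":58},{"dx":0,"dy":0,"dz":-0.4,"rx":0,"ry":0,"rz":0,"jaw":58},{"dx":0,"dy":0,"dz":-0.4,"rx":0,"ry":0,"rz":0,"jaw":58}]'
python3 -m creep '[{"dx":-0.4,"dy":-0.2,"dz":-0.1,"rx":0,"ry":0,"rz":0,"jaw":58},{"dx":-0.4,"dy":-0.2,"dz":0,"rx":0,"ry":0,"rz":0,"jaw":58},{"dx":-0.4,"dy":-0.4,"dz":0,"rx":0,"ry":0,"rz":0,"jaw":58},{"dx":-0.3,"dy":-0.4,"dz":0,"rx":0,"ry":0,"rz":0,"jaw":58},{"dx":0,"dy":-0.4,"dz":0,"rx":0,"ry":0,"rz":0,"jaw":58},{"dx":0,"dy":-0.4,"dz":0,"rx":0,"ry":0,"rz":0,"jaw":58},{"dx":0,"dy":-0.4,"dz":0,"rx":0,"ry":0,"rz":0,"jaw":58},{"dx":0,"dy":0,"dz":0,"rx":0,"ry":0,"rz":0,"jaw":58}]'
python3 - <<'E'
from h import *
ims=[]
for n in('scene','top'):
    d=snap(n,n+'_f');P=cloud(d);c=np.array([.602,-.197]);X=P-[*c,0];r=np.hypot(X[...,0],X[...,1])
    A=amber(d);z=P[...,2]
    print(n,'disc z',np.median(z[A&(r<.05)&(r>.03)&(z<.07)]),np.percentile(z[A&(r<.05)&(r>.03)&(z<.07)],[10,90]),'collar z',np.median(z[A&(r<.018)&(z>.06)]))
    k=A&(r>.06)&(r<.086)&(z>.056)&(z<.066);v=X[k].mean(0);print('tab',np.degrees(np.arctan2(v[1],v[0])),k.sum())
    k=blue(d)&(r>.06)&(r<.086)&(z>.02)&(z<.037);v=X[k].mean(0);print('blue tab',np.degrees(np.arctan2(v[1],v[0])),np.median(z[k]),k.sum())
    im=d['image'][150:300,140:340] if n=='scene' else d['image'][140:290,310:510];ims.append(cv2.resize(im,(400,300),interpolation=cv2.INTER_CUBIC))
cv2.imwrite('pics/final.png',np.hstack(ims)[:,:,::-1])
E
```

```text
time_s: 22.87
tool_pos: [0.5993, -0.1969, 0.041]
orientation: [[0.948, -0.318, 0.001], [-0.318, -0.948, 0.001], [0.0, -0.001, -1.0]]
ft_force: [-7.6, 1.7, 18.2]
opening: 0.0369
finger_force: 53.4
time_s: 23.53
tool_pos: [0.5986, -0.1967, 0.1322]
orientation: [[0.948, -0.318, -0.001], [-0.318, -0.948, 0.0], [-0.001, 0.0, -1.0]]
ft_force: [0.1, -0.2, 1.1]
opening: 0.058
finger_force: 0.0
time_s: 24.2
tool_pos: [0.5514, 0.0162, 0.1388]
orientation: [[0.951, -0.31, 0.001], [-0.31, -0.951, 0.002], [-0.0, -0.002, -1.0]]
ft_force: [-0.5, 1.1, -0.1]
opening: 0.0578
finger_force: 0.0
scene disc z 0.05379481877398029 [0.05076472 0.05646671] collar z 0.07527058115069962
tab -14.592304812711463 63
blue tab 162.03936151049783 0.03219555151519615 30
top disc z 0.05424056680871847 [0.05124941 0.05744632] collar z 0.07568984324238981
tab -18.625589426530247 86
blue tab 161.70079237543263 0.03416653356155375 61
```

View pics/final.png

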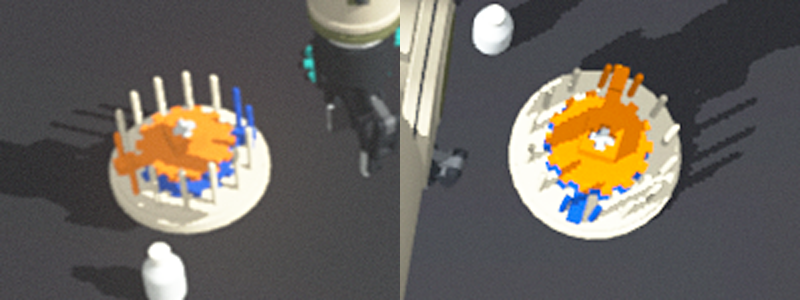

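The final picture shows both plates seated. The amber disc top is at 54 mm and its collar at 75.5 mm. The amber tab (620,80 in the right half) lies between the amber pegs, the blue tab (580,208) lies between the blue pegs, and the arm is clear. Handing in.

```bash
python3 -c "
from rig import arm;print(arm.close_job())"
```

```text
the job is handed in; nothing more can be done
None
```

The carousel is built and handed in at about 24 s: the blue plate is fully down with its tab between the blue pegs, the amber plate is fully down on the blue collar with its tab between the amber pegs, and I did not touch the bottles or the cuvette.

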